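# Pack the pop-up library's desk kit

## Task

Pack the kit for the pop-up library desk: find the four things with a green mark (date stamp, stapler, mouse and glue stick) and set each one down into the foam recess cut to its size in the tray, so that it rests on the green floor of its recess, the stamp, stapler and mouse upright. The stapler without a green label and the mug belong to the desk: leave them where they are.

Things in the scene. Friction and masses are not known exactly. Their poses are not given: they have to be found in the camera images.
- kit_stapler: Kit stapler, black, 154 x 38 x 48 mm, 0.22 kg, on its base, green label (40 x 15 mm) on top. Origin: centre of underside; x along its length, y across, z up. Foot 38 mm wide up to 9 mm; the arm (does not move) is 28 mm wide, 24 to 48 mm up: grip across it near mid-length with the fingertips 12 mm or more above the underside, clear of the foam.
- kit_mouse: Kit mouse, black, 110 x 62 x 40 mm, 0.09 kg, nearer than the keyboard, green dot (22 mm) on its back. Origin: centre of underside; x along its length, y across, z up. Grip across the 62 mm width at mid-length, fingertips 9 to 12 mm above the underside: clear of the foam, and it rounds off higher up.
- kit_stamp: Kit self-inking date stamp, black with small red and yellow panels, standing, 42 x 62 mm, 98 mm tall, 0.14 kg, green dot (22 mm) on top. Origin: centre of underside; y along its 62 mm side, x across (42 mm at the foot, 36 mm at the head), z up. The head, 54 to 98 mm up, does not press in: grip it across its 36 mm.
- glue_mid (a point): Middle of the kit glue stick, on its axis, 12.5 mm above what it lies on. Loose, lying, 25 mm diameter, 104 mm long, 0.035 kg, yellow with a red cap and a green band (16 mm wide) near the middle; it can roll. y lies along the stick; x and z turn as it rolls. Grip across the diameter.
- stapler_insert: Fixed black foam insert 184 x 90 x 20 mm, one of four abreast in a grey tray no higher than the foam (top at z = 23 mm). Recess: 8 mm deep, green floor, the longest, 168 x 52 mm, for the stapler. Origin: middle of insert and recess, at the insert's underside (3 mm above the worktop; recess floor 12 mm, foam top 20 mm above it). x along the recess, y across.
- mouse_insert: Fixed black foam insert 184 x 90 x 20 mm, one of four abreast in a grey tray no higher than the foam (top at z = 23 mm). Recess: 8 mm deep, green floor, the broadest, 124 x 76 mm, for the mouse. Origin: middle of insert and recess, at the insert's underside (3 mm above the worktop; recess floor 12 mm, foam top 20 mm above it). x along the recess, y across.
- stamp_insert: Fixed black foam insert 184 x 90 x 20 mm, one of four abreast in a grey tray no higher than the foam (top at z = 23 mm). Recess: 8 mm deep, green floor, the shortest, 76 x 56 mm, for the standing stamp. Origin: middle of insert and recess, at the insert's underside (3 mm above the worktop; recess floor 12 mm, foam top 20 mm above it). x along the recess, y across.
- glue_insert: Fixed black foam insert 184 x 90 x 20 mm, one of four abreast in a grey tray no higher than the foam (top at z = 23 mm). Recess: 8 mm deep, green floor, 118 x 39 mm for the glue stick, with finger scoops amid (40 x 84 mm). Origin: middle of insert and recess, at the insert's underside (3 mm above the worktop; recess floor 12 mm, foam top 20 mm above it). x along the recess, y across.
- desk_stapler: The desk's own stapler, same make and size as the kit's but without a green label; loose, stays where it lies. Origin and axes as for the kit stapler.
- mug: Stoneware mug, pale, 79 mm wide, 94 mm tall, loose, at the far side of the work; it stays where it is. Origin: centre of its underside (mug and handle together).
Things that resemble listed ones, but are neither listed nor needed, are in the scene too. There is more than one size of the part that bears glue_mid; the job needs the largest.

How it is judged:
By the outcome, as a careful person would: the job done as asked, in the order asked, and still so for the second after the job is handed in, with the robot touching nothing.
It also fails if it takes over 134 s, if anything falls off the work surface, if the arm or the gripper's body presses on something with over 40 N, if the wrist force passes 120 N, or if a joint passes its speed limit or range.

## Robot

A 6-joint arm with a two-finger parallel gripper is mounted at the origin on a cart in front of the work surface, level with it; the furniture and walls round the work are solid. World frame = base frame: x ahead of the robot, y to its left, z up, the work surface at z = 0. Lengths are in mm, angles in rad, forces in N, time in s.
With the tool pointing down it reaches from about 350 to 775 mm from the base axis. Payload 7.3 kg.
Tool frame: the origin (TCP) lies at the very end of the fingers, on their centre line; the grasp point (between the pads) lies 19 mm behind it; z points along the fingers, y is the line along which they close (so a half turn about z gives the same grasp; the last joint's range is limited). The gripper opens to 92 mm and grips with 3 to 60 N. Pads are 19 mm wide; open, the fingers measure 130 mm over their backs; the gripper's body (75 mm by 190 mm) begins 47 mm behind the grasp point.
Start: joints at [-0.146, 0.342, 1.524, -0, 1.275, -0.146], TCP at [525.022, 0.019, 192.641] pointing down, gripper open.
Joint ranges: [-2.53, 2.53], [-0.77, 2.02], [0.04, 2.7], [-1, 4.14], [0.28, 2.66], [-3.11, 3.11]. Speed limits (rad/s): [2.57, 2.57, 3.14, 3.14, 3.14, 3.14].

## Interface

Orientations are given as [roll, pitch, yaw] about the fixed x, y, z axes, in that order (R = Rz(yaw) Ry(pitch) Rx(roll)).
In Python, from plant import bot gives the robot as it stands.
- The arm moves only by the tool jog_arm, never from a script. Its argument "targets" is a list of rows, each an object with "xyz": the shift along the tool's x, y, z as a fraction of full scale, a list of three; "spin": the turn about the tool's z as a fraction of full scale. In form: [{"xyz": [x, y, z], "spin": spin}, ...]. A call has exactly 10 rows; each row shifts and turns the commanded pose from where the row before left it, along the tool's axes as they then stand; what a row does not reach is not made up. Full scale, the value 1, is 80 mm for a shift and 0.1 rad for a turn. A row lasts 1/8 s, in which the tool goes at most 62.5 mm and 10.7 degrees, less where a joint would pass 70% of its speed; a pose out of reach is approached as far as the arm can. A call with a number of a shift or a turn outside -1 to 1 is refused whole. A call with a gripper value outside its range is refused whole. "gripper" is the opening in per cent of the stroke, from 0 (shut) to 100 (fully open), set as the call begins (left out, the last holds). The fingers move at their own pace and stop on an object; the grip force is fixed at half the most. Time passes only in rows, so rows that do not move let the fingers close, or fill a call up. It gives the time, the measured TCP pose, the force, the opening and the grip force at its end, in the units of the state.
- bot.get_obs(): the state, without advancing time (a new reading comes with each control period).
- bot.capture(name): name is "scene" or "side" or "wrist"; returns the picture (384x512x3 uint8, blue, green, red); there is no depth.
- bot.get_calibration(name): a dict with "vfov" (degrees; the focal length in pixels is half the picture's height over the tangent of half this angle, whatever the lens; pixels are square), "cx", "cy" (the principal point, pixels), "eye" and "rotation" of the camera in the world. Camera axes: x right, y down, z forward; pixel columns grow to the right and rows downward; lengths in mm; the calibration is good to about 2 mm. A picture is of the moment at which its call begins: read the wrist's pose just before it. get_calibration takes no time and is no camera call; for the wrist camera it gives the pose at the moment of the call.
- bot.close_job(): hands the job in; it is judged then, once.
The state is a dict: "time": time; "joint_positions": joint angles; "dq": joint speeds; "tau": joint torques, N m; "tool_pos": TCP position; "tcp_rot": TCP orientation; "contact_force": force on the tool from outside, world axes, zero at the start; "moment": the same for the moment, N m; "grip_width": finger opening in mm; "finger_force": force on a finger pad.
Only numpy, scipy, OpenCV 4.12 (cv2) and the standard library are available. Lean on these libraries where they do the work, as an engineer would, in place of code of your own. Each camera call takes 0.05 s, during which the arm holds its last target. There are 200 camera calls.

## Working session

There is one attempt and no reset: what is moved stays moved. The work goes in short steps, Python scripts to look and compute and a tool call to move; the robot and the scene stay as the last step left them, time stands still between calls to the robot, and variables do not carry over. Pictures are saved under pics/ and viewed, at most 14 in all, crops included, and the job is handed in when it is done.

Besides the shell and the picture viewer there is one more tool, called as name([rows], argument=value, ...), one row to a line, values as JSON. jog_arm: Moves the arm, as the interface text tells. Shift numbers are shares of 80 mm and turn numbers shares of 0.1 rad, none past 1 either way. Its arguments: {"type":"object","properties":{"targets":{"type":"array","items":{"type":"object","properties":{"xyz":{"type":"array","items":{"type":"number"}},"spin":{"type":"number"}}}},"gripper":{"type":"number"}},"required":["targets"]}

```bash
ls; mkdir -p pics
cat > h.py <<'E'
import numpy as np, cv2
from plant import bot
def ray(cal,u,v):
    f=192/np.tan(np.radians(cal['vfov'])/2)
    d=np.array([(u-cal['cx'])/f,(v-cal['cy'])/f,1.])
    return np.array(cal['eye']),np.array(cal['rotation'])@d
def on(cal,u,v,z):
    e,d=ray(cal,u,v); return e+d*(z-e[2])/d[2]
def proj(cal,p):
    f=192/np.tan(np.radians(cal['vfov'])/2)
    q=np.array(cal['rotation']).T@(np.array(p)-np.array(cal['eye']))
    return q[:2]/q[2]*f+np.array([cal['cx'],cal['cy']])
def green(im,mn=15):
    hsv=cv2.cvtColor(im,cv2.COLOR_BGR2HSV)
    m=cv2.inRange(hsv,(40,80,40),(88,255,255))
    n,l,s,c=cv2.connectedComponentsWithStats(m)
    return [(s[i],c[i],cv2.minAreaRect(np.argwhere(l==i)[:,::-1].astype(np.float32))) for i in range(1,n) if s[i][4]>=mn]
E
python3 - <<'E'
from h import *
np.set_printoptions(precision=3,suppress=True)
print(bot.get_obs())
for n in ("scene","side","wrist"):
    cal=bot.get_calibration(n); im=bot.capture(n); print(n,cal)
    cv2.imwrite(f'pics/{n}0.png',im)
    for s,c,r in green(im): print(s,c,np.round(r[0]),np.round(r[1]),round(r[2]),on(cal,*c,15)[:2])
E
```

```text
pics
{'time': 0.0, 'joint_positions': array([-0.146,  0.343,  1.525, -0.   ,  1.275, -0.146]), 'dq': array([-0.001,  0.003,  0.   ,  0.   , -0.001, -0.   ]), 'tau': array([  0.001, -43.125, -24.422,   0.072,   0.056,  -0.   ]), 'tool_pos': array([524.531,   0.083, 191.954]), 'tcp_rot': array([-3.14 , -0.   ,  1.571]), 'contact_force': array([-0.396,  0.102,  0.044]), 'moment': array([-0.023, -0.001, -0.018]), 'finger_force': 0.0, 'grip_width': 91.60226458235525}
scene {'vfov': 46.89471632904416, 'cx': 251.25550311103385, 'cy': 188.83414630782062, 'eye': array([-322.963, -789.083,  662.359]), 'rotation': array([-2.052, -0.01 , -0.85 ])}Traceback (most recent call last):
  File "<stdin>", line 7, in <module>
  File "h.py", line 8, in on
    e,d=ray(cal,u,v); return e+d*(z-e[2])/d[2]
                                          ~^^^
IndexError: invalid index to scalar variable.
```

```bash
sed -i "s/^from plant import bot/from plant import bot\nfrom scipy.spatial.transform import Rotation as Ro\ndef RM(c): return Ro.from_euler('xyz',c['rotation']).as_matrix()/; s/np.array(cal\['rotation'\])/RM(cal)/" h.py
python3 - <<'E'
from h import *
np.set_printoptions(precision=3,suppress=True)
for n in ("scene","side","wrist"):
    cal=bot.get_calibration(n); im=bot.capture(n); print(n,cal)
    cv2.imwrite(f'pics/{n}0.png',im)
    for s,c,r in green(im): print(s,c,np.round(r[0]),np.round(r[1]),round(r[2]),on(cal,*c,15)[:2])
E
```

```text
scene {'vfov': 46.89471632904416, 'cx': 251.25550311103385, 'cy': 188.83414630782062, 'eye': array([-322.963, -789.083,  662.359]), 'rotation': array([-2.052, -0.01 , -0.85 ])}
[204  24   8  37  69] [207.348  46.145] [208.  42.] [ 7. 36.] 0 [2269.227 1957.345]
[155  95   4  16  31] [156.194 102.419] [156. 103.] [15.  2.] 83 [993.847 991.607]
[136 160  23  11 153] [147.111 165.216] [147. 165.] [ 9. 22.] 68 [501.104 410.51 ]
[147 163  38  19 372] [165.492 171.944] [166. 172.] [13. 37.] 65 [509.487 320.224]
[172 171  28  16 257] [185.712 178.732] [186. 179.] [12. 29.] 77 [521.156 230.451]
[186 175  42  24 409] [206.491 186.538] [207. 187.] [11. 44.] 61 [528.449 139.358]
[ 88 177  10   6  28] [ 92.214 179.214] [ 92. 179.] [ 2. 10.] 63 [313.123 452.551]
[ 99 180  38  27 384] [115.219 192.867] [114. 189.] [23. 39.] 62 [309.564 315.89 ]
[360 187   8   7  19] [363.632 189.947] [363. 190.] [3. 8.] 63 [ 846.499 -243.737]
[285 192   8   5  33] [288.242 194.03 ] [288. 194.] [4. 7.] 90 [663.764 -83.792]
[231 197   7   3  17] [233.765 198.176] [234. 198.] [6. 2.] 0 [530.902  22.492]
[146 218  14  
[... 1383 characters left out ...]
5.] 8 [504.95 307.45]
[ 298  292   62   55 1533] [320.008 313.18 ] [327. 321.] [62. 53.] 5 [312.181 323.483]
[204 307  43  27 839] [225.364 320.037] [225. 320.] [40. 22.] 9 [495.157 397.09 ]
[298 361  27  12 249] [311.052 366.116] [311. 366.] [27.  9.] 6 [310.908 446.574]
wrist {'vfov': 60.26668770883732, 'cx': 255.3328429338109, 'cy': 194.27556852415307, 'eye': array([526.476,  68.441, 384.859]), 'rotation': array([2.879, 0.001, 0.   ])}
[ 172    3  170   77 9411] [257.469  41.228] [258.  41.] [ 57. 169.] 83 [528.255 132.08 ]
[260 202  14  16 108] [266.426 209.667] [266. 210.] [ 8. 13.] 29 [539.106 -49.809]
[200 299  12   9  79] [205.494 303.38 ] [206. 303.] [ 8. 12.] 85 [ 462.779 -174.774]
```

View pics/scene0.png

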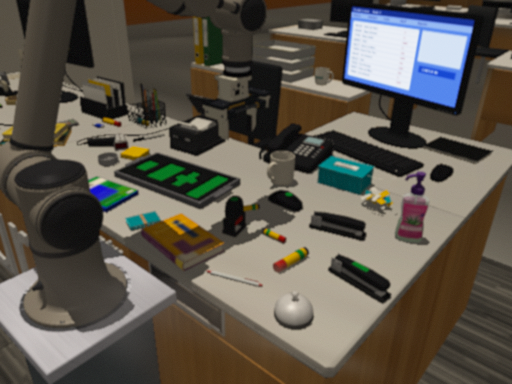

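View pics/side0.png

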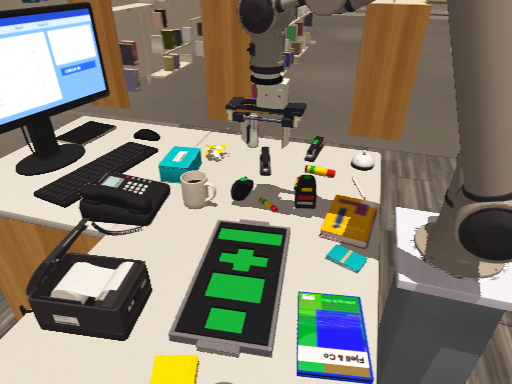

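View pics/wrist0.png

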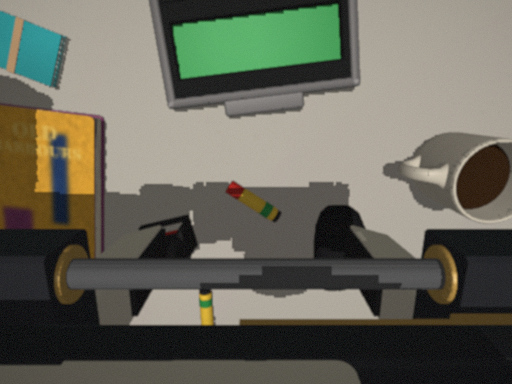

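```bash
cat >> h.py <<'E'
def tri(a,b):
    (e1,d1),(e2,d2)=a,b
    A=np.c_[d1,-d2]; t=np.linalg.lstsq(A,e2-e1,rcond=None)[0]
    p,q=e1+d1*t[0],e2+d2*t[1]; return (p+q)/2,np.linalg.norm(p-q)
E
python3 - <<'E'
from h import *
np.set_printoptions(precision=1,suppress=True)
a,b=bot.get_calibration('scene'),bot.get_calibration('side')
for n,p,q in [('stapler',(360,266.4),(315,141.4)),('mouse',(288.2,194),(243,178.7)),('stamp',(233.8,198.2),(307,176.5)),('glue',(300.3,253.5),(311.8,169)),
 ('i_stap',(206.5,186.5),(250.4,236.4)),('i_glue',(185.7,178.7),(243.1,259.6)),('i_mouse',(165.5,171.9),(235.3,287.4)),('i_stamp',(147.1,165.2),(225.4,320)),('mug',(281,152),(194,175)),('dst',(338,217),(265,152))]:
    print(n,*tri(ray(a,*p),ray(b,*q)))
print('glue ends scene',[on(a,*p,12)[:2] for p in [(275,266),(308,250)]],[on(b,*p,12)[:2] for p in [(305,170),(335,173)]])
im=cv2.imread('pics/scene0.png'); c=cv2.resize(im[150:320,210:410],None,fx=4,fy=4,interpolation=cv2.INTER_CUBIC)[:600]
im=cv2.imread('pics/side0.png'); c2=cv2.resize(im[110:230,200:360],None,fx=5,fy=5,interpolation=cv2.INTER_CUBIC)
cv2.imwrite('pics/crop1.png',c);cv2.imwrite('pics/crop2.png',c2)
E
```

```text
stapler [ 444.2 -449.4   50.9] 1.805548353986194
mouse [ 623.7 -113.    42.6] 2.2211572143430818
stamp [417.  -85.9 101.3] 0.030632478005535643
glue [ 430.4 -295.3   16.3] 3.9838187767308604
i_stap [522.9 132.3  20.4] 1.7436163173099644
i_glue [514.2 222.   20.6] 0.3374788091652329
i_mouse [503.2 311.8  20. ] 0.03719321291179947
i_stamp [493.8 400.6  20.3] 0.8111337046908306
mug [736.3   6.9 105.7] 3.496843982751245
dst [ 600.  -298.9   51.7] 7.189815832670456
glue ends scene [array([ 356.9, -276.2]), array([ 463.6, -297.2])] [array([ 451.4, -286.1]), array([ 347.8, -295.1])]
```

View pics/crop2.png

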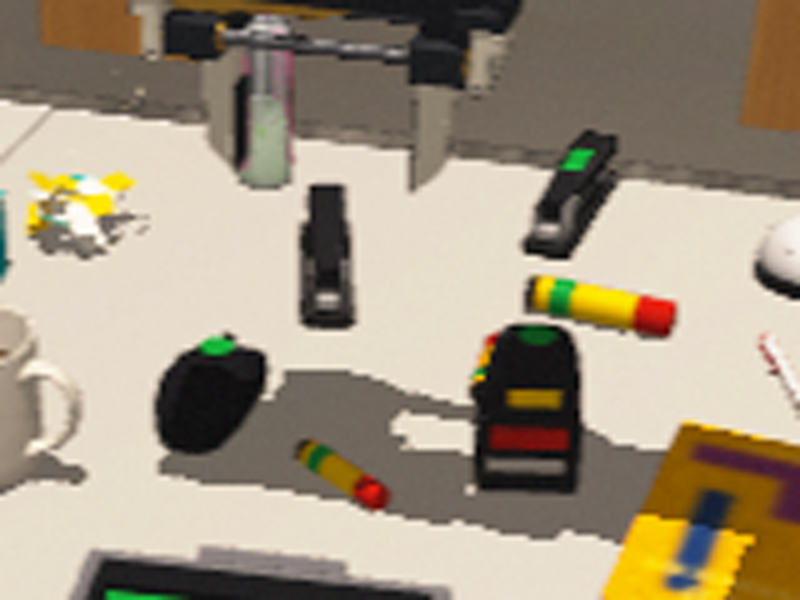

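View pics/crop1.png

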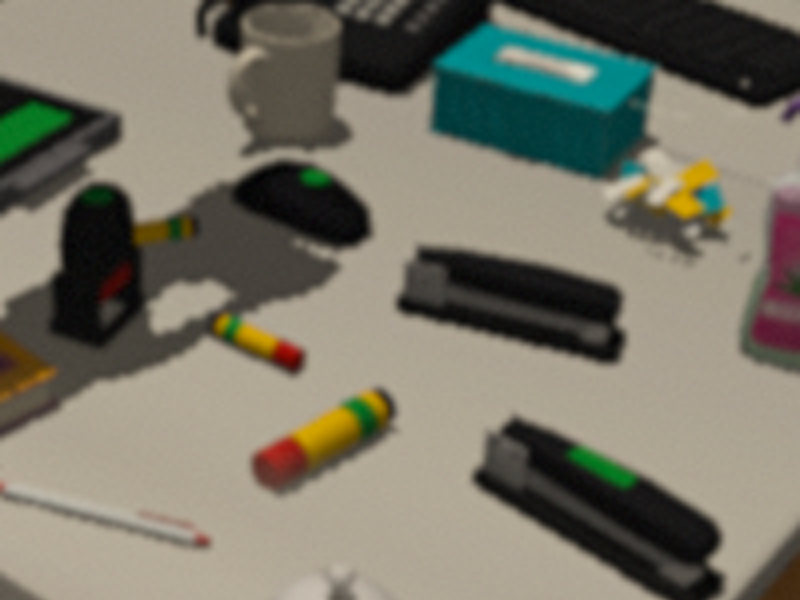

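Visible in the pictures: kit stapler at scene (360,266), with the desk stapler unlabelled at (334,224). The kit mouse is at (288,194), and another mouse without a dot is at (441,172). The stamp is at (234,198). There are three glue sticks: small (273,235), small (252,207) and large (291,259), which is the one to take. The tray's green recesses, near to far, are stapler, glue, mouse and stamp. The stamp goes last, because standing in the tray it would block the gripper body at the mouse recess.

jog_arm([
  {"xyz": [-0.55, -0.1, 0], "spin": 0},
  {"xyz": [-0.55, -0.1, 0], "spin": 0},
  {"xyz": [-0.55, -0.1, 0], "spin": 0},
  {"xyz": [-0.55, -0.1, 0], "spin": 0},
  {"xyz": [-0.55, -0.1, 0], "spin": 0},
  {"xyz": [-0.55, -0.1, 0], "spin": 0},
  {"xyz": [-0.55, -0.1, 0], "spin": 0},
  {"xyz": [-0.55, -0.1, 0], "spin": 0},
  {"xyz": [-0.55, -0.1, 0], "spin": 0},
  {"xyz": [-0.55, -0.1, 0], "spin": 0},
], gripper=100)

```text
time: 1.45
tool_pos: [444.5, -441.3, 192.4]
tcp_rot: [-3.141, -0.0, 1.571]
contact_force: [0.0, -1.0, 0.5]
grip_width: 91.9
finger_force: 0.0
```

```bash
cat >> h.py <<'E'
def shot(n,fn):
    cal=bot.get_calibration(n); im=bot.capture(n); cv2.imwrite('pics/'+fn,im); return cal,im
def plan(x,y,z,yaw=None):
    o=bot.get_obs(); p=o['tool_pos']; y0=o['tcp_rot'][2]; yaw=y0 if yaw is None else yaw
    d=np.array([x,y,z])-p; f=lambda a:np.round(np.array([d[0]*np.cos(a)+d[1]*np.sin(a),d[0]*np.sin(a)-d[1]*np.cos(a),-d[2]])/80,3)
    print('at',np.round(p,1),np.round(o['tcp_rot'],3),'t',o['time'],'spin tot',round(((y0-yaw+np.pi)%(2*np.pi)-np.pi)/.1,2),'shift tot: pre-turn axes',f(y0),'post',f(yaw))
E
python3 - <<'E'
from h import *
cal,im=shot('wrist','w1.png'); print(cal)
for s,c,r in green(im): print(s,c,r,on(cal,*c,48))
E
```

```text
{'vfov': 60.26668770883732, 'cx': 255.3328429338109, 'cy': 194.27556852415307, 'eye': array([ 446.16035545, -372.9743584 ,  385.12924167]), 'rotation': array([2.87887757e+00, 8.17212048e-05, 1.55052278e-04])}
[230  12  18  28 406] [237.93596059  25.43349754] ((237.80287170410156, 25.476341247558594), (15.528594017028809, 26.56938362121582), 6.842772960662842) [ 429.9767675  -301.38276911   48.        ]
[247 163  20  39 616] [256.39448052 181.82467532] ((256.3475646972656, 181.8719482421875), (16.56473159790039, 38.540611267089844), 6.34019136428833) [ 447.25402647 -450.16707284   48.        ]
[484 189  11  21  85] [488.12941176 199.49411765] ((488.3154602050781, 199.12081909179688), (21.433523178100586, 7.762411594390869), 79.99201965332031) [ 692.87991577 -469.32260257   48.        ]
```

View pics/w1.png

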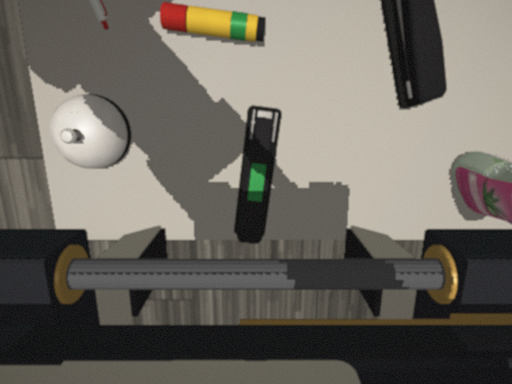

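Run:
```python
from h import *
cal=bot.get_calibration('wrist')
im=cv2.imread('pics/w1.png')
for z in (5,24,48): print(z,on(cal,265,107,z)[:2],on(cal,250,242,z)[:2])
m=(cv2.cvtColor(im,cv2.COLOR_BGR2GRAY)[100:250,220:300]<45).astype(np.uint8)
n,l,s,c=cv2.connectedComponentsWithStats(m); i=1+np.argmax(s[1:,4]); print(s[i],cv2.minAreaRect(np.argwhere(l==i)[:,::-1].astype(np.float32)))
# label long axis in world
r=cv2.boxPoints(((256.35,181.87),(16.56,38.54),6.34)); w=np.array([on(cal,*q,48)[:2] for q in r]); print(w)
plan(450,-427,100,1.571)
```

```text
5 [ 455.01793635 -380.8222737 ] [ 437.17147098 -542.26784525]
24 [ 454.49895709 -380.66785033] [ 437.54642046 -534.02661957]
48 [ 453.84340435 -380.47278923] [ 438.02004087 -523.61665028]
[  15    7   45  136 2948] ((35.95384979248047, 74.8692398071289), (31.628856658935547, 134.94979858398438), 7.125016689300537)
[[ 434.13626348 -475.74510605]
 [ 438.94276751 -434.81438285]
 [ 455.84609286 -436.76458114]
 [ 451.56947396 -477.81734873]]
at [ 442.6 -446.7  191.8] [-3.141e+00  3.000e-03  1.567e+00] t 1.5 spin tot -0.04 shift tot: pre-turn axes [0.246 0.091 1.147] post [0.246 0.092 1.147]
```

Run:
```python
from h import *
np.set_printoptions(precision=1,suppress=True)
for i in range(3):
    print(bot.get_obs()['tool_pos'],bot.get_obs()['dq'],bot.get_calibration('wrist')['eye'])
    cal,im=shot('wrist','t.png'); print(max([(s[4],)+tuple(c)+tuple(on(cal,*c,48)) for s,c,r in green(im)]))
```

```text
[ 442.6 -446.7  191.8] [ 0.  -0.   0.1  0.  -0.   0.1] [ 444.7 -377.7  384.3]
(np.int32(630), np.float64(258.2238095238095), np.float64(176.48888888888888), np.float64(447.1132048454313), np.float64(-450.2364436142891), np.float64(48.0))
[ 443.3 -443.9  191.6] [ 0.1 -0.   0.1  0.   0.   0. ] [ 445.3 -375.4  384.2]
(np.int32(629), np.float64(257.5945945945946), np.float64(179.36406995230524), np.float64(447.1154489303063), np.float64(-450.18495236067497), np.float64(48.0))
[ 444.  -441.6  191.6] [ 0. -0.  0.  0.  0.  0.] [ 445.9 -373.3  384.4]
(np.int32(619), np.float64(256.92245557350566), np.float64(181.77544426494345), np.float64(447.1413169272786), np.float64(-450.1544428184301), np.float64(48.0))
```

jog_arm([
  {"xyz": [-0.138, 0.029, 0], "spin": 0.55},
  {"xyz": [0, 0, 0], "spin": 0.55},
  {"xyz": [0, 0, 0.42], "spin": 0},
  {"xyz": [0, 0, 0.42], "spin": 0},
  {"xyz": [0, 0, 0.42], "spin": 0},
  {"xyz": [0, 0, 0.42], "spin": 0},
  {"xyz": [0, 0, 0.3], "spin": 0},
  {"xyz": [0, 0, 0.16], "spin": 0},
  {"xyz": [0, 0, 0.08], "spin": 0},
  {"xyz": [0, 0, 0], "spin": 0},
])

```text
time: 2.9
tool_pos: [447.7, -450.9, 15.5]
tcp_rot: [3.141, 0.0, 1.461]
contact_force: [0.4, 0.3, 0.6]
grip_width: 91.9
finger_force: 0.0
```

jog_arm([
  {"xyz": [0, 0, 0], "spin": 0},
  {"xyz": [0, 0, 0], "spin": 0},
  {"xyz": [0, 0, 0], "spin": 0},
  {"xyz": [0, 0, 0], "spin": 0},
  {"xyz": [0, 0, 0], "spin": 0},
  {"xyz": [0, 0, 0], "spin": 0},
  {"xyz": [0, 0, 0], "spin": 0},
  {"xyz": [0, 0, 0], "spin": 0},
  {"xyz": [0, 0, 0], "spin": 0},
  {"xyz": [0, 0, 0], "spin": 0},
], gripper=0)

```text
time: 4.15
tool_pos: [447.4, -451.0, 15.0]
tcp_rot: [3.141, 0.0, 1.461]
contact_force: [-0.8, 1.1, 0.1]
grip_width: 1.1
finger_force: 0.0
```

Run:
```python
from h import *
print(bot.get_obs()['grip_width'],bot.get_obs()['finger_force'])
_,a=shot('wrist','w2.png'); _,b=shot('side','s2.png'); _,c=shot('scene','c2.png')
f=lambda i,x,y:cv2.resize(i[y:y+100,x:x+130],(390,300),interpolation=cv2.INTER_CUBIC)
cv2.imwrite('pics/m2.png',np.vstack([np.hstack([f(b,250,90),f(c,300,210)]),np.hstack([cv2.resize(a,(390,300)),np.zeros((300,390,3),np.uint8)])]))
```

```text
1.098026622041829 0.0
```

View pics/m2.png

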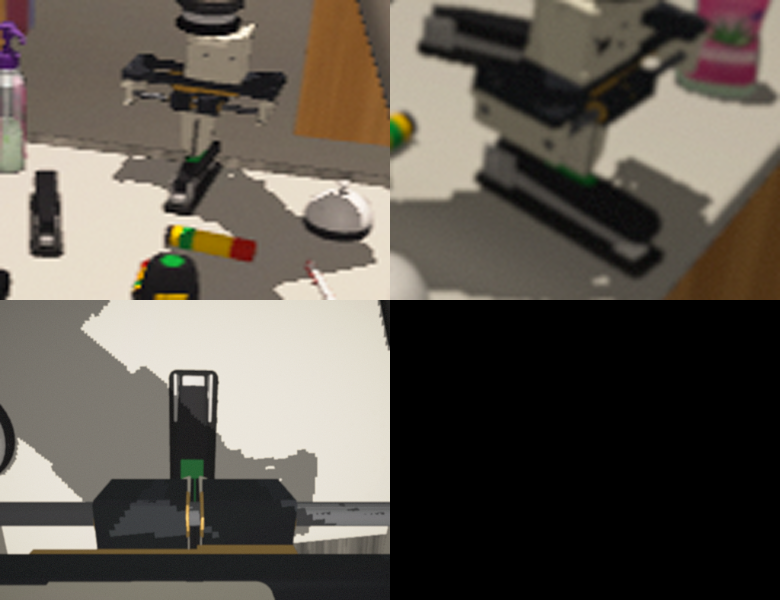

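Run:
```python
from h import *
np.set_printoptions(precision=1,suppress=True)
a,b=bot.get_calibration('scene'),bot.get_calibration('side'); cw=bot.get_calibration('wrist')
print(tri(ray(a,363.3,270.7),ray(b,316.7,142.7)), cw['eye'],bot.get_obs()['tool_pos'],bot.get_obs()['contact_force'])
for P in [(447.4,-451,15),(447.4,-451,48)]: print(P,proj(a,P),proj(b,P),proj(cw,P))
for fn in ('w2','s2','c2'):
    for s,c,r in green(cv2.imread(f'pics/{fn}.png')):
        if fn=='w2' or 300<c[0]<375 and 120<c[1]<280: print(fn,s,c)
```

```text
(array([ 440. , -459.2,   44.1]), np.float64(3.2215694012388045)) [ 456.6 -383.   207.8] [ 447.4 -451.1   15. ] [-0.5  0.1  0.2]
(447.4, -451, 15) [359.6 278.4] [313.5 149.8] [252.6 220.3]
(447.4, -451, 48) [361.4 266.8] [314.3 142. ] [252.1 241.6]
w2 [236 203  32  55 849] [252.  218.6]
s2 [310 166   5   7  28] [311.8 169. ]
s2 [303 175   9   4  31] [306.9 176.5]
s2 [331 258  11   7  19] [335.6 260.9]
c2 [296 249   8  11  42] [300.2 253.6]
c2 [353 265  16   7  35] [361.5 267.8]
```

jog_arm([
  {"xyz": [0, 0, 0], "spin": 0},
  {"xyz": [0, 0, 0], "spin": 0},
  {"xyz": [0, 0, 0], "spin": 0},
  {"xyz": [0, 0, 0], "spin": 0},
  {"xyz": [0, 0, 0], "spin": 0},
  {"xyz": [0, 0, 0], "spin": 0},
  {"xyz": [0, 0, 0], "spin": 0},
  {"xyz": [0, 0, 0], "spin": 0},
  {"xyz": [0, 0, 0], "spin": 0},
  {"xyz": [0, 0, 0], "spin": 0},
], gripper=100)

```text
time: 5.55
tool_pos: [447.4, -451.0, 15.1]
tcp_rot: [3.141, 0.0, 1.461]
contact_force: [-0.4, -0.2, 0.3]
grip_width: 91.2
finger_force: 0.0
```

Run:
```python
from h import *
_,a=shot('wrist','w3.png'); _,b=shot('side','s3.png'); _,c=shot('scene','c3.png')
f=lambda i,x,y:cv2.resize(i[y:y+100,x:x+130],(390,300),interpolation=cv2.INTER_CUBIC)
cv2.imwrite('pics/m3.png',np.vstack([np.hstack([f(b,250,90),f(c,300,210)]),np.hstack([cv2.resize(a,(390,300)),np.zeros((300,390,3),np.uint8)])]))
```

```text
(no output)
```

View pics/m3.png

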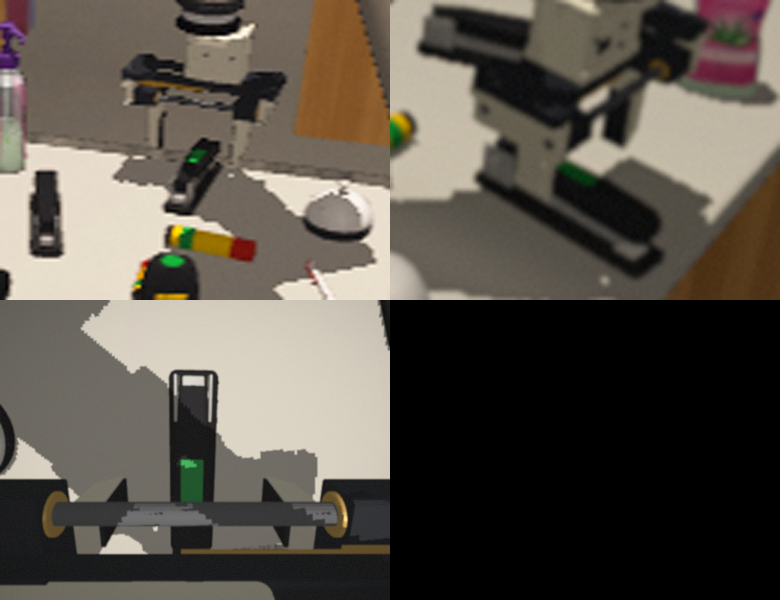

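Run:
```python
from h import *
np.set_printoptions(precision=1,suppress=True)
a,b=bot.get_calibration('scene'),bot.get_calibration('side')
for z in (192,207,222,237): print(z,[proj(b,(525+s*55,0,z)) for s in(1,-1)],[proj(a,(525+s*55,0,z)) for s in(1,-1)])
for z in (0,15,30,48): print(z,[proj(b,(447.4+s*55,-451-s*6,z)) for s in(1,-1)],[proj(a,(447.4+s*55,-451-s*6,z)) for s in(1,-1)])
print(bot.get_obs())
b0=cv2.imread('pics/side0.png')[80:180,220:320];b3=cv2.imread('pics/s3.png')[90:170,280:350]; c3=cv2.imread('pics/c3.png')[220:310,320:420]
r=lambda i:cv2.resize(i,(390,390*i.shape[0]//i.shape[1]),interpolation=cv2.INTER_CUBIC)[:300]
r2=lambda i:np.vstack([r(i),np.zeros((300-r(i).shape[0],390,3),np.uint8)])
x=np.hstack([r2(b0),r2(b3)]); y=np.hstack([r2(c3),np.zeros((300,390,3),np.uint8)])
cv2.imwrite('pics/m4.png',np.vstack([x,y]))
```

```text
192 [array([244.7, 153.9]), array([284.3, 159.3])] [array([250.6, 141. ]), array([223.9, 151.9])]
207 [array([244.7, 148.9]), array([284.6, 154.2])] [array([250.6, 136.1]), array([223.8, 146.8])]
222 [array([244.6, 143.8]), array([284.8, 149. ])] [array([250.7, 131.2]), array([223.7, 141.6])]
237 [array([244.5, 138.6]), array([285.1, 143.7])] [array([250.7, 126.2]), array([223.6, 136.4])]
0 [array([299.6, 150.9]), array([327.2, 155.8])] [array([372.6, 273.5]), array([344.1, 294.4])]
15 [array([299.8, 147.4]), array([327.6, 152.3])] [array([373.4, 268.4]), array([344.8, 289.1])]
30 [array([300.1, 143.9]), array([328. , 148.8])] [array([374.3, 263.2]), array([345.6, 283.8])]
48 [array([300.4, 139.7]), array([328.6, 144.4])] [array([375.4, 257. ]), array([346.5, 277.3])]
{'time': 5.7, 'joint_positions': array([-0.9,  0.7,  1.4,  0. ,  1. , -0.8]), 'dq': array([-0.,  0., -0., -0., -0., -0.]), 'tau': array([ -0. , -57.3, -20.9,   0. ,   0.1,   0. ]), 'tool_pos': array([ 447.4, -451. ,   15. ]), 'tcp_rot': array([3.1, 0. , 1.5]), 'contact_force': array([-0.5, -0.2, -0.1]), 'moment': array([0., 0., 0.]), 'finger_force': 0.0, 'grip_width': 91.66490782328631}
```

View pics/m4.png

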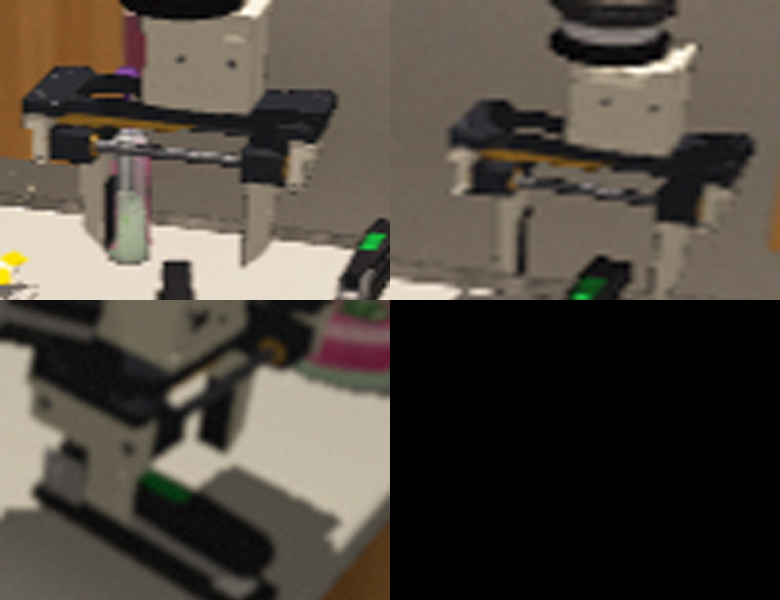

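The picture shows the fingers closed just above the stapler. The real fingertips are about 33–37 mm higher than tool_pos says, and the initial side view shows the same offset. I'll go lower and touch the table to calibrate it.

jog_arm([
  {"xyz": [0, 0, 0.08], "spin": 0},
  {"xyz": [0, 0, 0.08], "spin": 0},
  {"xyz": [0, 0, 0.06], "spin": 0},
  {"xyz": [0, 0, 0.06], "spin": 0},
  {"xyz": [0, 0, 0.04], "spin": 0},
  {"xyz": [0, 0, 0.03], "spin": 0},
  {"xyz": [0, 0, 0.025], "spin": 0},
  {"xyz": [0, 0, 0], "spin": 0},
  {"xyz": [0, 0, 0], "spin": 0},
  {"xyz": [0, 0, 0], "spin": 0},
])

```text
time: 6.95
tool_pos: [447.4, -451.1, -14.8]
tcp_rot: [3.141, 0.0, 1.461]
contact_force: [-0.6, -0.1, -0.2]
grip_width: 92.1
finger_force: 0.0
```

Run:
```python
from h import *
np.set_printoptions(precision=1,suppress=True)
a,b=bot.get_calibration('scene'),bot.get_calibration('side')
for z in (0,10,20,30): print(z,[proj(b,(447.4+s*55,-451-s*6,z)) for s in(1,-1)],[proj(a,(447.4+s*55,-451-s*6,z)) for s in(1,-1)])
_,b3=shot('side','s5.png');_,c3=shot('scene','c5.png')
r=lambda i:cv2.resize(i,None,fx=8,fy=8,interpolation=cv2.INTER_CUBIC)
cv2.imwrite('pics/m5.png',np.hstack([r(b3[110:170,290:340]),r(c3[250:310,335:385])]))
```

```text
0 [array([299.6, 150.9]), array([327.2, 155.8])] [array([372.6, 273.5]), array([344.1, 294.4])]
10 [array([299.7, 148.6]), array([327.4, 153.5])] [array([373.1, 270.1]), array([344.6, 290.9])]
20 [array([299.9, 146.3]), array([327.7, 151.1])] [array([373.7, 266.7]), array([345.1, 287.4])]
30 [array([300.1, 143.9]), array([328. , 148.8])] [array([374.3, 263.2]), array([345.6, 283.8])]
```

View pics/m5.png

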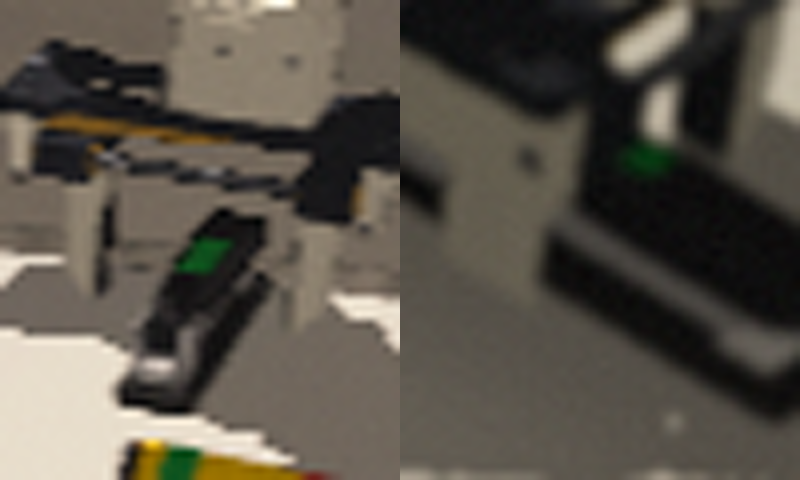

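jog_arm([
  {"xyz": [0, 0, 0.03], "spin": 0},
  {"xyz": [0, 0, 0.03], "spin": 0},
  {"xyz": [0, 0, 0], "spin": 0},
  {"xyz": [0, 0, 0], "spin": 0},
  {"xyz": [0, 0, 0], "spin": 0},
  {"xyz": [0, 0, 0], "spin": 0},
  {"xyz": [0, 0, 0], "spin": 0},
  {"xyz": [0, 0, 0], "spin": 0},
  {"xyz": [0, 0, 0], "spin": 0},
  {"xyz": [0, 0, 0], "spin": 0},
], gripper=0)

```text
time: 8.3
tool_pos: [447.2, -451.0, -19.7]
tcp_rot: [-3.141, -0.0, 1.461]
contact_force: [-2.5, 0.1, 1.5]
grip_width: 25.9
finger_force: 30.0
```

Run:
```python
from h import *
np.set_printoptions(precision=3,suppress=True)
o=bot.get_obs();print(o)
from math import *
print(atan2(29.1,268.3)); plan(521,132,125,.108)
```

```text
{'time': 8.3, 'joint_positions': array([-0.91 ,  0.758,  1.43 , -0.   ,  0.953, -0.8  ]), 'dq': array([-0.001,  0.   , -0.001,  0.001, -0.   , -0.001]), 'tau': array([  0.698, -57.296, -20.013,   0.371,  -0.352,  -0.034]), 'tool_pos': array([ 447.226, -451.013,  -19.704]), 'tcp_rot': array([-3.141, -0.   ,  1.461]), 'contact_force': array([-2.467,  0.146,  1.503]), 'moment': array([-0.012,  0.367, -0.015]), 'finger_force': 29.951076658892646, 'grip_width': 25.94494175496276}
0.10803835491290419
at [ 447.2 -451.   -19.7] [-3.141 -0.     1.461] t 8.3 spin tot 13.53 shift tot: pre-turn axes [ 7.345  0.117 -1.809] post [ 1.702 -7.146 -1.809]
```

jog_arm([
  {"xyz": [0, 0, -0.3], "spin": 0},
  {"xyz": [0, 0, -0.6], "spin": 0},
  {"xyz": [0, 0, -0.6], "spin": 0},
  {"xyz": [0.3, 0, -0.31], "spin": 0},
  {"xyz": [0.6, 0, 0], "spin": 0},
  {"xyz": [0.6, 0, 0], "spin": 0},
  {"xyz": [0.6, 0, 0], "spin": 0},
  {"xyz": [0.6, 0, 0], "spin": 0},
  {"xyz": [0.6, 0, 0], "spin": 0},
  {"xyz": [0.6, 0, 0], "spin": 0},
])

```text
time: 9.55
tool_pos: [481.7, -139.2, 124.9]
tcp_rot: [3.141, -0.0, 1.461]
contact_force: [0.9, 0.4, -2.4]
grip_width: 26.1
finger_force: 29.9
```

jog_arm([
  {"xyz": [0.6, 0, 0], "spin": 0},
  {"xyz": [0.6, 0, 0], "spin": 0},
  {"xyz": [0.6, 0, 0], "spin": 0},
  {"xyz": [0.6, 0.05, 0], "spin": 0.3},
  {"xyz": [0.6, 0.06, 0], "spin": 0.8},
  {"xyz": [0.4, 0, 0], "spin": 0.9},
  {"xyz": [0, 0, 0], "spin": 0.95},
  {"xyz": [0, 0, 0], "spin": 0.95},
  {"xyz": [0, 0, 0], "spin": 0.95},
  {"xyz": [0, 0, 0], "spin": 0.95},
])

```text
time: 10.8
tool_pos: [524.9, 127.9, 124.7]
tcp_rot: [-3.141, -0.0, 0.878]
contact_force: [0.1, 0.9, -1.4]
grip_width: 26.4
finger_force: 29.9
```

jog_arm([
  {"xyz": [0, 0, 0], "spin": 0.95},
  {"xyz": [0, 0, 0], "spin": 0.95},
  {"xyz": [0, 0, 0], "spin": 0.95},
  {"xyz": [0, 0, 0], "spin": 0.95},
  {"xyz": [0, 0, 0], "spin": 0.95},
  {"xyz": [0, 0, 0], "spin": 0.95},
  {"xyz": [0, 0, 0], "spin": 0.95},
  {"xyz": [0, 0, 0], "spin": 0.95},
  {"xyz": [0, 0, 0], "spin": 0.13},
  {"xyz": [0, 0, 0], "spin": 0},
])

```text
time: 12.05
tool_pos: [525.0, 127.7, 124.9]
tcp_rot: [-3.141, 0.0, 0.109]
contact_force: [-0.4, -0.7, -1.8]
grip_width: 26.0
finger_force: 29.9
```

Run:
```python
from h import *
np.set_printoptions(precision=1,suppress=True)
plan(521,132,60,.108)
cal,im=shot('wrist','w6.png'); print(cal['eye'],cal['rotation'],bot.get_obs()['grip_width'])
for s,c,r in green(im): print(s,c,r,on(cal,*c,15))
```

```text
at [525.  127.7 124.9] [-3.1  0.   0.1] t 12.05 spin tot 0.01 shift tot: pre-turn axes [-0.  -0.1  0.8] post [-0.  -0.1  0.8]
[595.8 134.1 317.6] [ 2.9 -0.  -1.5] 26.141137546578662
[218  85   7   7  32] [220.6  87.8] ((220.50003051757812, 87.50000762939453), (4.242640495300293, 7.071067810058594), 45.0) [607.2 165.6  15. ]
[    3   113   100   133 10565] [ 54.7 176.8] ((53.659278869628906, 178.02975463867188), (140.42909240722656, 83.96369171142578), 82.14668273925781) [511.3 313.   15. ]
[ 106  116   94  115 7005] [152.5 174.8] ((152.5, 173.0), (92.99998474121094, 113.99998474121094), 0.0) [523.3 222.3  15. ]
[430 180  22  18 195] [440.9 188.2] ((440.77880859375, 188.13751220703125), (18.47423553466797, 11.340620040893555), 37.5685920715332) [540.  -48.3  15. ]
[ 237  228   39   31 1176] [255.6 242.8] ((256.0, 243.0), (30.0, 38.0), 90.0) [465.8 119.2  15. ]
[ 237  289   38   28 1028] [255.1 302.5] ((255.5, 302.5), (37.0, 27.0), 0.0) [399.3 112.5  15. ]
[  9 315  68  12 579] [ 45.4 321.2] ((42.55384826660156, 321.96923828125), (10.53930377960205, 66.89684295654297), 86.8201675415039) [352.9 330.   15. ]
```

View pics/w6.png

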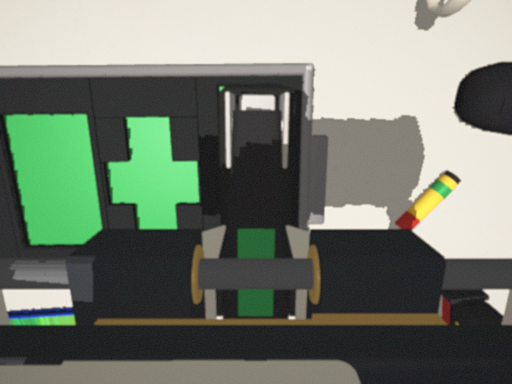

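Run:
```python
from h import *
np.set_printoptions(precision=1,suppress=True)
cal=bot.get_calibration('wrist'); im=cv2.imread('pics/w6.png')
m=cv2.inRange(cv2.cvtColor(im,cv2.COLOR_BGR2HSV),(40,80,40),(88,255,255))>0
def ext(a): i=np.flatnonzero(a); return i[0],i[-1]
v0,v1=ext(m[:,115]); u0,u1=ext(m[182,90:215]); u0+=90;u1+=90; t0,t1=ext(m[130,108:200]); 
print('scoop',v0,v1,u0,u1,'slot',t0+108,t1+108)
c=np.array([cal['eye'][0]]) 
print('cross', on(cal,(u0+u1)/2,(v0+v1)/2,15), on(cal,(t0+t1)/2+108,130,15), 'top edges',on(cal,150,116,23),on(cal,115,v0,15),on(cal,115,v1,15),on(cal,u0,182,15),on(cal,u1,182,15))
w=ext(m[113:240,60]); print('mouse rows',w[0]+113,w[1]+113,ext(m[180,:104]),on(cal,60,w[0]+113,23),on(cal,60,w[1]+113,15),on(cal,ext(m[180,:104])[0],180,15),on(cal,ext(m[180,:104])[1],180,15))
```

```text
scoop 161 204 90 198 slot 127 170
cross [515. 230.  15.] [564.1 227.1  15. ] top edges [577.1 223.6  23. ] [532.5 257.   15. ] [490.9 257.   15. ] [510.  280.3  15. ] [521.  179.7  15. ]
mouse rows 113 239 (np.int64(16), np.int64(96)) [571.1 301.1  23. ] [448.9 310.7  15. ] [504.4 349.1  15. ] [512.5 274.7  15. ]
```

jog_arm([
  {"xyz": [-0.006, -0.058, 0], "spin": 0},
  {"xyz": [0, 0, 0.2], "spin": 0},
  {"xyz": [0, 0, 0.35], "spin": 0},
  {"xyz": [0, 0, 0.35], "spin": 0},
  {"xyz": [0, 0, 0.25], "spin": 0},
  {"xyz": [0, 0, 0.18], "spin": 0},
  {"xyz": [0, 0, 0.12], "spin": 0},
  {"xyz": [0, 0, 0.1], "spin": 0},
  {"xyz": [0, 0, 0.05], "spin": 0},
  {"xyz": [0, 0, 0], "spin": 0},
])

```text
time: 13.35
tool_pos: [524.2, 132.1, -2.9]
tcp_rot: [3.142, -0.0, 0.108]
contact_force: [0.1, -0.0, -1.5]
grip_width: 26.2
finger_force: 29.9
```

Run:
```python
from h import *
np.set_printoptions(precision=1,suppress=True)
o=bot.get_obs(); print(o['tool_pos'],o['contact_force'],o['moment'],o['grip_width'])
shot('scene','c7.png');c,a=shot('side','s7.png')
f=lambda i,x,y:cv2.resize(i[y:y+110,x:x+130],(780,660),interpolation=cv2.INTER_CUBIC)[:600]
cv2.imwrite('pics/m7.png',f(a,200,170))
```

```text
[524.2 132.1  -2.9] [ 0.1 -0.  -1.5] [-0.   0.1  0.1] 26.246812049266033
```

View pics/m7.png

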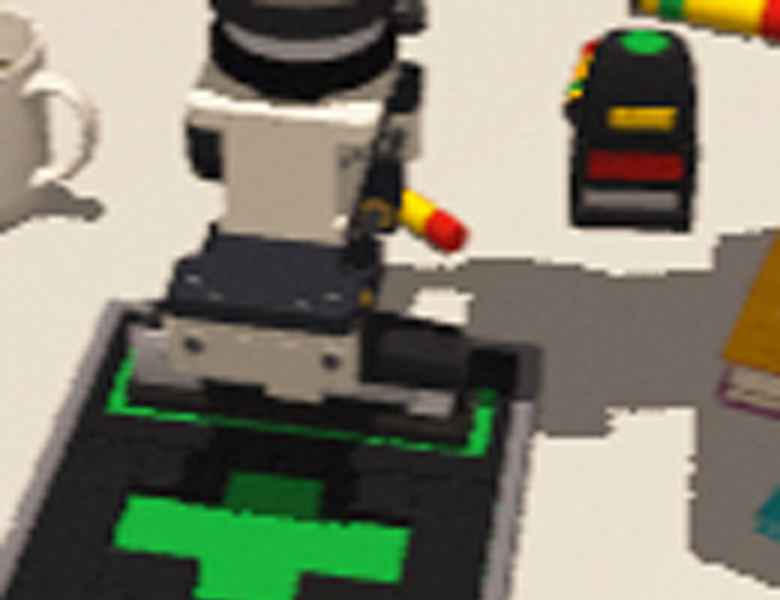

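jog_arm([
  {"xyz": [0, 0, 0.02], "spin": 0},
  {"xyz": [0, 0, 0], "spin": 0},
  {"xyz": [0, 0, 0], "spin": 0},
  {"xyz": [0, 0, 0], "spin": 0},
  {"xyz": [0, 0, 0], "spin": 0},
  {"xyz": [0, 0, 0], "spin": 0},
  {"xyz": [0, 0, 0], "spin": 0},
  {"xyz": [0, 0, 0], "spin": 0},
  {"xyz": [0, 0, 0], "spin": 0},
  {"xyz": [0, 0, 0], "spin": 0},
], gripper=70)

```text
time: 14.7
tool_pos: [524.1, 132.1, -4.6]
tcp_rot: [3.142, -0.0, 0.108]
contact_force: [-0.3, 0.2, 1.4]
grip_width: 64.4
finger_force: 0.0
```

jog_arm([
  {"xyz": [0, 0, -0.2], "spin": 0},
  {"xyz": [0, 0, -0.5], "spin": 0},
  {"xyz": [0, 0, -0.6], "spin": 0},
  {"xyz": [0, 0, -0.6], "spin": 0},
  {"xyz": [0, 0.5, -0.1], "spin": 0},
  {"xyz": [0.2, 0.6, 0], "spin": 0},
  {"xyz": [0.2, 0.6, 0], "spin": 0},
  {"xyz": [0.2, 0.6, 0], "spin": 0},
  {"xyz": [0.1, 0.5, 0], "spin": 0},
  {"xyz": [0, 0, 0], "spin": 0},
], gripper=100)

```text
time: 15.95
tool_pos: [604.4, -87.4, 156.2]
tcp_rot: [3.141, -0.001, 0.104]
contact_force: [0.1, 0.0, 0.1]
grip_width: 91.8
finger_force: 0.0
```

Run:
```python
from h import *
np.set_printoptions(precision=1,suppress=True)
print(bot.get_obs()['tool_pos'])
cal,im=shot('wrist','w8.png'); print(cal['eye'])
for s,c,r in green(im,60): print(s,c,on(cal,*c,40))
c,a=shot('side','s8.png')
f=cv2.resize(a[180:280,180:310],(390,300),interpolation=cv2.INTER_CUBIC)
cv2.imwrite('pics/m8.png',np.hstack([cv2.resize(im,(400,300)),f]))
```

```text
[604.4 -87.4 156.2]
[674.9 -81.2 349. ]
[  1 147  65  83 864] [ 38.4 169.1] [596.1 116.4  40. ]
[273 150  24  25 470] [284.5 161.8] [ 627.1 -114.4   40. ]
[  0 223  18   7 115] [  8.1 226.2] [534.8 149.9  40. ]
[206 226  16  15 120] [212.8 233.1] [548.5 -52.3  40. ]
[312 296   9  15 118] [316.1 302.7] [ 481.2 -166.8   40. ]
```

View pics/m8.png

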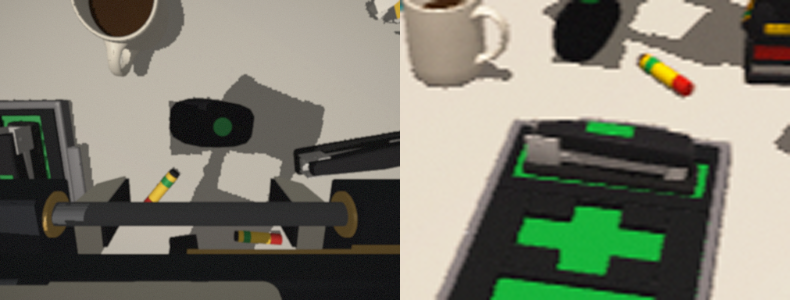

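Run:
```python
from h import *
np.set_printoptions(precision=2,suppress=True)
cal=bot.get_calibration('wrist'); im=cv2.imread('pics/w8.png')
g=cv2.cvtColor(im,cv2.COLOR_BGR2GRAY); hs=cv2.cvtColor(im,cv2.COLOR_BGR2HSV)
m=((g<50)|cv2.inRange(hs,(40,80,40),(88,255,255)).astype(bool)).astype(np.uint8); m[:115]=0;m[200:]=0;m[:,:200]=0;m[:,345:]=0
n,l,s,c=cv2.connectedComponentsWithStats(m);i=1+np.argmax(s[1:,4]);print(s[i],c[i])
cs,_=cv2.findContours((l==i).astype(np.uint8),0,1); pts=cs[0][:,0].astype(float)
w=np.array([on(cal,u,v,12)[:2] for u,v in pts]).astype(np.float32)
r=cv2.minAreaRect(w);print(r,cv2.boxPoints(r))
print(np.median(g[(l==i)]), g[140,340],g[150,330])
plan(r[0][0],r[0][1],60)
```

```text
[ 218  126  107   63 5652] [269.92 157.34]
((624.2166748046875, -99.58381652832031), (62.325103759765625, 108.47534942626953), 2.860847234725952) [[ 590.39  -46.97]
 [ 595.8  -155.31]
 [ 658.05 -152.2 ]
 [ 652.63  -43.86]]
18.0 92 94
at [603.6 -84.4 156.1] [-3.14 -0.    0.11] t 16.05 spin tot 0.0 shift tot: pre-turn axes [0.24 0.22 1.2 ] post [0.24 0.22 1.2 ]
```

jog_arm([
  {"xyz": [0.242, 0.254, 0], "spin": 0},
  {"xyz": [0, 0, 0], "spin": -0.95},
  {"xyz": [0, 0, 0], "spin": -0.95},
  {"xyz": [0, 0, 0], "spin": -0.95},
  {"xyz": [0, 0, 0], "spin": -0.95},
  {"xyz": [0, 0, 0], "spin": -0.95},
  {"xyz": [0, 0, 0], "spin": -0.95},
  {"xyz": [0, 0, 0], "spin": -0.95},
  {"xyz": [0, 0, 0], "spin": -0.95},
  {"xyz": [0, 0, 0], "spin": -0.95},
])

```text
time: 17.3
tool_pos: [625.0, -100.7, 156.2]
tcp_rot: [3.141, -0.0, 0.968]
contact_force: [0.5, -0.6, -0.3]
grip_width: 92.0
finger_force: 0.0
```

jog_arm([
  {"xyz": [0, 0, 0], "spin": -0.95},
  {"xyz": [0, 0, 0], "spin": -0.95},
  {"xyz": [0, 0, 0], "spin": -0.95},
  {"xyz": [0, 0, 0], "spin": -0.95},
  {"xyz": [0, 0, 0], "spin": -0.95},
  {"xyz": [0, 0, 0], "spin": -0.95},
  {"xyz": [0, 0, 0.3], "spin": -0.88},
  {"xyz": [0, 0, 0.4], "spin": 0},
  {"xyz": [0, 0, 0.3], "spin": 0},
  {"xyz": [0, 0, 0], "spin": 0},
])

```text
time: 18.55
tool_pos: [623.8, -100.7, 74.2]
tcp_rot: [-3.138, -0.002, 1.623]
contact_force: [-0.8, -0.3, 0.5]
grip_width: 91.7
finger_force: 0.0
```

Run:
```python
from h import *
np.set_printoptions(precision=2,suppress=True)
cal,im=shot('wrist','w9.png'); plan(625,-102.5,-24,1.621)
g=cv2.cvtColor(im,cv2.COLOR_BGR2GRAY)
for s,c,r in green(im,60): print(s,c,on(cal,*c,40))
for v in (150,180,200,215):
    d=np.flatnonzero(g[v,150:360]<50)+150
    if len(d): print(v,d[0],d[-1],on(cal,d[0],v,20)[:2],on(cal,d[-1],v,20)[:2])
```

```text
at [ 625.  -101.3   75.8] [-3.14 -0.    1.62] t 18.6 spin tot 0.01 shift tot: pre-turn axes [-0.01 -0.    1.25] post [-0.01 -0.    1.25]
[133 112  23  24 290] [143.22 123.22] [546.98 -48.01  40.  ]
[242 208  31  30 744] [256.92 222.19] [ 627.12 -114.37   40.  ]
150 224 292 [599.94 -65.85] [650.63 -63.19]
180 219 295 [596.75 -88.98] [654.76 -85.91]
200 218 295 [ 596.34 -104.93] [ 656.08 -101.76]
215 219 293 [ 597.41 -117.16] [ 655.52 -114.07]
```

jog_arm([
  {"xyz": [-0.015, 0.01, 0.3], "spin": 0},
  {"xyz": [0, 0, 0.35], "spin": 0},
  {"xyz": [0, 0, 0.25], "spin": 0},
  {"xyz": [0, 0, 0.15], "spin": 0},
  {"xyz": [0, 0, 0.1], "spin": 0},
  {"xyz": [0, 0, 0.06], "spin": 0},
  {"xyz": [0, 0, 0.035], "spin": 0},
  {"xyz": [0, 0, 0], "spin": 0},
  {"xyz": [0, 0, 0], "spin": 0},
  {"xyz": [0, 0, 0], "spin": 0},
])

```text
time: 19.85
tool_pos: [626.4, -103.9, -23.9]
tcp_rot: [3.141, 0.0, 1.621]
contact_force: [-0.0, 0.6, -0.4]
grip_width: 92.3
finger_force: 0.0
```

jog_arm([
  {"xyz": [0, 0, 0], "spin": 0},
  {"xyz": [0, 0, 0], "spin": 0},
  {"xyz": [0, 0, 0], "spin": 0},
  {"xyz": [0, 0, 0], "spin": 0},
  {"xyz": [0, 0, 0], "spin": 0},
  {"xyz": [0, 0, 0], "spin": 0},
  {"xyz": [0, 0, 0], "spin": 0},
  {"xyz": [0, 0, 0], "spin": 0},
  {"xyz": [0, 0, 0], "spin": 0},
  {"xyz": [0, 0, 0], "spin": 0},
], gripper=0)

```text
time: 21.1
tool_pos: [626.2, -103.8, -24.2]
tcp_rot: [3.142, -0.0, 1.621]
contact_force: [-0.8, -0.1, 0.5]
grip_width: 59.7
finger_force: 29.6
```

jog_arm([
  {"xyz": [0, 0, -0.25], "spin": 0},
  {"xyz": [0, 0, -0.5], "spin": 0},
  {"xyz": [0, 0, -0.6], "spin": 0},
  {"xyz": [0.2, -0.05, -0.45], "spin": 0},
  {"xyz": [0.5, -0.12, 0], "spin": 0},
  {"xyz": [0.6, -0.15, 0], "spin": 0},
  {"xyz": [0.6, -0.15, 0], "spin": 0},
  {"xyz": [0.6, -0.15, 0], "spin": 0},
  {"xyz": [0.6, -0.15, 0], "spin": 0},
  {"xyz": [0.6, -0.15, 0], "spin": 0},
])

```text
time: 22.35
tool_pos: [537.4, 189.6, 119.9]
tcp_rot: [3.141, -0.0, 1.621]
contact_force: [0.0, 0.5, -1.6]
grip_width: 59.3
finger_force: 29.6
```

jog_arm([
  {"xyz": [0.6, -0.15, 0], "spin": 0},
  {"xyz": [0.6, -0.15, 0], "spin": 0},
  {"xyz": [0.37, -0.188, 0], "spin": 0.5},
  {"xyz": [0, 0, 0], "spin": 0.95},
  {"xyz": [0, 0, 0], "spin": 0.95},
  {"xyz": [0, 0, 0], "spin": 0.95},
  {"xyz": [0, 0, 0], "spin": 0.95},
  {"xyz": [0, 0, 0], "spin": 0.95},
  {"xyz": [0, 0, 0], "spin": 0.95},
  {"xyz": [0, 0, 0], "spin": 0.95},
])

```text
time: 23.6
tool_pos: [492.7, 311.7, 119.7]
tcp_rot: [3.141, -0.0, 0.903]
contact_force: [0.2, -0.4, -1.0]
grip_width: 59.6
finger_force: 29.6
```

jog_arm([
  {"xyz": [0, 0, 0], "spin": 0.95},
  {"xyz": [0, 0, 0], "spin": 0.95},
  {"xyz": [0, 0, 0], "spin": 0.95},
  {"xyz": [0, 0, 0], "spin": 0.95},
  {"xyz": [0, 0, 0], "spin": 0.95},
  {"xyz": [0, 0, 0], "spin": 0.95},
  {"xyz": [0, 0, 0], "spin": 0.95},
  {"xyz": [0, 0, 0], "spin": 0.95},
  {"xyz": [0, 0, 0], "spin": 0.38},
  {"xyz": [0, 0, 0], "spin": 0},
])

```text
time: 24.85
tool_pos: [492.6, 311.7, 119.7]
tcp_rot: [-3.142, -0.0, 0.108]
contact_force: [-0.4, -0.3, -0.3]
grip_width: 59.3
finger_force: 29.6
```

Run:
```python
from h import *
np.set_printoptions(precision=2,suppress=True)
cal,im=shot('wrist','w10.png'); plan(504.5,312,-9,.108)
for s,c,r in green(im,200): print(s,c,r,on(cal,*c,15)[:2])
cv2.imwrite('pics/m10.png',im)
```

```text
at [492.6 311.7 119.7] [ 3.14 -0.    0.11] t 24.9 spin tot 0.01 shift tot: pre-turn axes [0.15 0.01 1.61] post [0.15 0.01 1.61]
[ 422   69   81  161 2020] [448.09 122.69] ((440.0377502441406, 138.3418731689453), (56.4011116027832, 177.5504608154297), 26.4089298248291) [567.23 147.42]
[ 212   98   90   44 3156] [256.73 116.14] ((256.5, 119.5), (43.0, 89.0), 90.0) [554.57 315.53]
[ 311  101   95  132 7714] [358.22 166.  ] ((358.0, 166.5), (131.0, 94.0), 90.0) [520.63 218.84]
[ 122  128   70   86 5305] [157.53 169.86] ((156.6147918701172, 170.33657836914062), (87.20484924316406, 64.43678283691406), 86.42366790771484) [497.33 400.33]
[ 477  154   31   53 1147] [491.7  179.69] ((491.7308044433594, 179.84616088867188), (21.768890380859375, 56.28533172607422), 11.309932708740234) [521.35  94.2 ]
[ 230  289   53   28 1174] [255.6  300.41] ((256.0, 302.4999694824219), (51.99999237060547, 26.999996185302734), 0.0) [372.76 296.7 ]
[174 311  32   9 229] [190.08 315.67] ((189.5, 315.0), (8.0, 31.0), 90.0) [347.73 362.03]
```

View pics/m10.png

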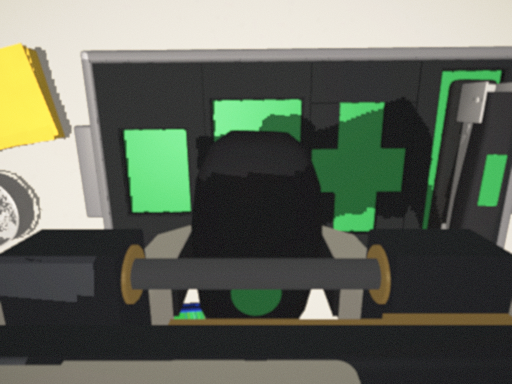

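jog_arm([
  {"xyz": [0.174, 0.013, 0], "spin": 0},
  {"xyz": [0, 0, 0.2], "spin": 0},
  {"xyz": [0, 0, 0.35], "spin": 0},
  {"xyz": [0, 0, 0.35], "spin": 0},
  {"xyz": [0, 0, 0.25], "spin": 0},
  {"xyz": [0, 0, 0.18], "spin": 0},
  {"xyz": [0, 0, 0.12], "spin": 0},
  {"xyz": [0, 0, 0.1], "spin": 0},
  {"xyz": [0, 0, 0.05], "spin": 0},
  {"xyz": [0, 0, 0], "spin": 0},
])

```text
time: 26.15
tool_pos: [506.6, 312.1, -8.1]
tcp_rot: [-3.142, -0.0, 0.108]
contact_force: [0.5, -0.0, 0.4]
grip_width: 59.6
finger_force: 29.6
```

Run:
```python
from h import *
np.set_printoptions(precision=1,suppress=True)
o=bot.get_obs(); print(o['tool_pos'],o['contact_force'],o['moment'],o['grip_width'])
c,a=shot('side','s11.png'); _,b=shot('scene','c11.png')
f=lambda i,x,y:cv2.resize(i[y:y+100,x:x+130],(390,300),interpolation=cv2.INTER_CUBIC)
cv2.imwrite('pics/m11.png',np.hstack([f(a,180,230),f(b,110,130)]))
```

```text
[506.6 312.1  -8.1] [ 0.5 -0.   0.4] [0.  0.1 0. ] 59.63744171571966
```

View pics/m11.png

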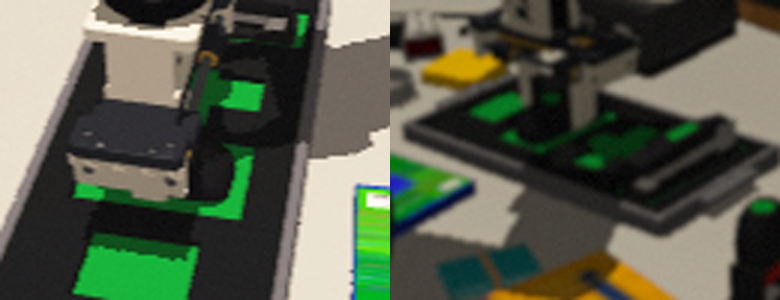

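The mouse sits inside its recess with green floor showing round it. I've used up the picture allowance, so the rest is by numbers. Next: release the mouse.

jog_arm([
  {"xyz": [0, 0, 0.014], "spin": 0},
  {"xyz": [0, 0, 0], "spin": 0},
  {"xyz": [0, 0, 0], "spin": 0},
  {"xyz": [0, 0, 0], "spin": 0},
  {"xyz": [0, 0, 0], "spin": 0},
  {"xyz": [0, 0, 0], "spin": 0},
  {"xyz": [0, 0, 0], "spin": 0},
  {"xyz": [0, 0, 0], "spin": 0},
  {"xyz": [0, 0, 0], "spin": 0},
  {"xyz": [0, 0, 0], "spin": 0},
], gripper=85)

```text
time: 27.5
tool_pos: [506.5, 312.1, -9.3]
tcp_rot: [3.142, -0.0, 0.108]
contact_force: [0.0, 0.0, 0.5]
grip_width: 78.0
finger_force: 0.0
```

jog_arm([
  {"xyz": [0, 0, -0.15], "spin": 0},
  {"xyz": [0, 0, -0.4], "spin": 0},
  {"xyz": [0, 0, -0.6], "spin": 0},
  {"xyz": [0, 0, -0.6], "spin": 0},
  {"xyz": [0, 0.3, -0.25], "spin": 0},
  {"xyz": [0, 0.6, 0], "spin": 0},
  {"xyz": [0, 0.6, 0], "spin": 0},
  {"xyz": [0, 0.6, 0], "spin": 0},
  {"xyz": [-0.05, 0.6, 0], "spin": 0},
  {"xyz": [-0.1, 0.6, 0], "spin": 0},
], gripper=100)

```text
time: 28.75
tool_pos: [523.2, 46.8, 151.7]
tcp_rot: [3.141, -0.002, 0.108]
contact_force: [0.7, -0.8, 0.7]
grip_width: 91.5
finger_force: 0.0
```

Run:
```python
from h import *
np.set_printoptions(precision=1,suppress=True)
plan(408,-289,150)
b,im=shot('side','s12.png')
for s,c,r in green(im,20):
    if c[1]>190: print(s,c,on(b,*c,15),on(b,*c,48))
```

```text
at [523.2  46.8 151.7] [ 3.1 -0.   0.1] t 28.75 spin tot 0.0 shift tot: pre-turn axes [-1.9  4.   0. ] post [-1.9  4.   0. ]
[242 220  17   6  69] [249.7 222.6] [545.5  67.7  15. ] [532.4 109.3  48. ]
[217 228  39  15  75] [229.6 237.7] [576.9 146.4  15. ] [562.1 183.9  48. ]
[273 234  10  12  51] [279.5 239.9] [448.2 116.8  15. ] [440.2 155.9  48. ]
[218 248  51  24 697] [243.1 259.6] [516.3 215.9  15. ] [504.7 249.7  48. ]
[232 272  12   8  74] [237.6 275.9] [511.5 272.1  15. ] [500.2 302.9  48. ]
[204 278  62  26 431] [240.7 293.3] [487.7 320.3  15. ] [477.7 348.5  48. ]
[ 298  292   62   55 1533] [320.  313.2] [312.2 323.5  15. ] [311.4 351.6  48. ]
[204 307  43  27 841] [225.4 320. ] [495.1 397.   15. ] [484.6 421.2  48. ]
[298 361  27  12 249] [311.1 366.1] [310.9 446.6  15. ] [310.2 468.1  48. ]
```

jog_arm([
  {"xyz": [-0.24, 0.5, 0], "spin": 0},
  {"xyz": [-0.24, 0.5, 0], "spin": 0},
  {"xyz": [-0.24, 0.5, 0], "spin": 0},
  {"xyz": [-0.24, 0.5, 0], "spin": 0},
  {"xyz": [-0.24, 0.5, 0], "spin": 0},
  {"xyz": [-0.24, 0.5, 0], "spin": 0},
  {"xyz": [-0.24, 0.5, 0], "spin": 0},
  {"xyz": [-0.12, 0.3, 0], "spin": 0},
  {"xyz": [0, 0, 0], "spin": 0},
  {"xyz": [0, 0, 0], "spin": 0},
])

```text
time: 30.05
tool_pos: [412.8, -268.6, 151.1]
tcp_rot: [-3.141, -0.0, 0.108]
contact_force: [0.2, 0.2, -0.4]
grip_width: 91.9
finger_force: 0.0
```

Run:
```python
from h import *
np.set_printoptions(precision=2,suppress=True)
cal,im=shot('wrist','w13.png'); h=cv2.cvtColor(im,cv2.COLOR_BGR2HSV)
print(cal['eye'],cal['rotation'])
m=((h[...,1]>130)&(h[...,2]>60)&((h[...,0]<88)|(h[...,0]>170))).astype(np.uint8)
n,l,s,c=cv2.connectedComponentsWithStats(m)
for i in range(1,n):
    if s[i][4]>300:
        q=np.argwhere(l==i)[:,::-1]
        w=np.array([on(cal,u,v,12.5)[:2] for u,v in q]).astype(np.float32); r=cv2.minAreaRect(w); print(s[i],c[i],r, [x for x in cv2.boxPoints(r)])
for s,c,r in green(im,60): print('g',s,c,on(cal,*c,15))
plan(408,-289,-30)
```

```text
[ 483.42 -262.32  343.83] [ 2.88 -0.   -1.46]
[   0    2   48   68 1453] [21.69 36.42] ((520.0386352539062, -41.90480041503906), (18.67178726196289, 65.52027130126953), 57.018375396728516) [array([487.48, -31.9 ], dtype=float32), array([542.44, -67.57], dtype=float32), array([552.6 , -51.91], dtype=float32), array([497.64, -16.24], dtype=float32)]
[ 148  110   69   21 1052] [182.83 119.79] ((462.50372314453125, -192.9282989501953), (15.322108268737793, 66.66798400878906), 1.4891878366470337) [array([ 453.98, -159.8 ], dtype=float32), array([ 455.71, -226.45], dtype=float32), array([ 471.03, -226.05], dtype=float32), array([ 469.3 , -159.41], dtype=float32)]
[ 65 129  20  49 345] [ 74.5  152.87] ((417.7545166015625, -87.36654663085938), (47.97274398803711, 7.41398811340332), 13.95502758026123) [array([393.58, -89.55], dtype=float32), array([395.37, -96.75], dtype=float32), array([441.93, -85.18], dtype=float32), array([440.14, -77.98], dtype=float32)]
[ 253  145   44   94 2100] [273.69 191.52] ((397.4227294921875, -290.393310546875), (24.26368522644043, 99.90988159179688), 82.68604278
[... 1394 characters left out ...]
314  271   11 1604] [406.45 320.83] ((262.0731201171875, -427.36151123046875), (13.295053482055664, 313.08721923828125), 6.162644863128662) [array([ 238.66, -272.44], dtype=float32), array([ 272.27, -583.71], dtype=float32), array([ 285.49, -582.29], dtype=float32), array([ 251.88, -271.01], dtype=float32)]
g [ 20   8  25  22 251] [31.56 19.53] [536.2  -54.01  15.  ]
g [156 110  12  17 162] [161.56 118.02] [ 462.11 -173.48   15.  ]
g [  0 152  29  31 744] [ 13.15 167.36] [397.47 -26.67  15.  ]
g [268 155  27  21 370] [280.38 165.95] [ 427.89 -293.96   15.  ]
at [ 412.8 -268.4  151. ] [-3.14 -0.    0.11] t 30.1 spin tot 0.0 shift tot: pre-turn axes [-0.09  0.25  2.26] post [-0.09  0.25  2.26]
```

Run:
```python
from h import *
np.set_printoptions(precision=2,suppress=True)
cal=dict(bot.get_calibration('wrist'),eye=np.array([446.16,-372.97,385.13]),rotation=np.array([2.87888,0,0]))
print(on(cal,161,15,12.5),on(cal,266,28,12.5))
cal=bot.get_calibration('wrist');im=cv2.imread('pics/w13.png')
for v in range(134,152,2): print(v,im[v,274:300:4].tolist(),on(cal,285,v,12.5)[:2])
```

```text
[ 350.11 -284.16   12.5 ] [ 457.12 -296.24   12.5 ]
134 [[86, 92, 95], [84, 91, 95], [83, 87, 90], [85, 90, 94], [84, 86, 91], [87, 92, 94], [84, 87, 91]] [ 459.79 -294.38]
136 [[82, 86, 92], [70, 75, 78], [78, 85, 87], [82, 85, 89], [85, 89, 93], [82, 89, 93], [82, 86, 90]] [ 457.85 -294.64]
138 [[82, 86, 91], [22, 19, 23], [32, 34, 39], [60, 64, 69], [77, 82, 85], [82, 86, 88], [83, 88, 87]] [ 455.91 -294.9 ]
140 [[82, 88, 90], [17, 20, 16], [21, 21, 20], [13, 14, 14], [35, 37, 40], [60, 62, 65], [80, 86, 91]] [ 453.96 -295.16]
142 [[72, 76, 81], [18, 16, 15], [20, 16, 20], [18, 17, 18], [11, 10, 13], [19, 20, 20], [61, 64, 66]] [ 452.   -295.42]
144 [[60, 80, 89], [14, 24, 26], [25, 24, 22], [24, 22, 20], [18, 14, 16], [21, 19, 21], [58, 63, 63]] [ 450.04 -295.68]
146 [[31, 84, 102], [29, 72, 88], [24, 37, 44], [20, 19, 21], [22, 21, 21], [15, 13, 18], [70, 74, 78]] [ 448.07 -295.94]
148 [[28, 85, 104], [32, 91, 112], [27, 84, 104], [30, 67, 80], [14, 35, 42], [19, 25, 26], [78, 83, 84]] [ 446.1 -296.2]
150 [[27, 85, 106], [26, 89, 110], [35, 95, 116], [32, 96, 117], [32, 87, 105], [28, 72, 87], [80, 89, 93]] [ 444.12 -296.47]
```

jog_arm([
  {"xyz": [0, 0, 0], "spin": 0.8},
  {"xyz": [0, 0, 0], "spin": 0.8},
  {"xyz": [0, 0, 0], "spin": 0.73},
  {"xyz": [-0.099, 0.297, 0.2], "spin": 0},
  {"xyz": [0, 0, 0.5], "spin": 0},
  {"xyz": [0, 0, 0.5], "spin": 0},
  {"xyz": [0, 0, 0.4], "spin": 0},
  {"xyz": [0, 0, 0.3], "spin": 0},
  {"xyz": [0, 0, 0.15], "spin": 0},
  {"xyz": [0, 0, 0], "spin": 0},
])

```text
time: 31.35
tool_pos: [401.9, -291.2, -13.5]
tcp_rot: [-3.141, 0.001, -0.124]
contact_force: [-0.0, 0.0, 0.8]
grip_width: 91.5
finger_force: 0.0
```

jog_arm([
  {"xyz": [0, 0, 0.08], "spin": 0},
  {"xyz": [0, 0, 0.07], "spin": 0},
  {"xyz": [0, 0, 0.03], "spin": 0},
  {"xyz": [0, 0, 0.02], "spin": 0},
  {"xyz": [0, 0, 0], "spin": 0},
  {"xyz": [0, 0, 0], "spin": 0},
  {"xyz": [0, 0, 0], "spin": 0},
  {"xyz": [0, 0, 0], "spin": 0},
  {"xyz": [0, 0, 0], "spin": 0},
  {"xyz": [0, 0, 0], "spin": 0},
])

```text
time: 32.6
tool_pos: [401.8, -292.0, -29.3]
tcp_rot: [-3.142, -0.0, -0.125]
contact_force: [-0.5, -0.7, -0.2]
grip_width: 92.2
finger_force: 0.0
```

jog_arm([
  {"xyz": [0, 0, 0], "spin": 0},
  {"xyz": [0, 0, 0], "spin": 0},
  {"xyz": [0, 0, 0], "spin": 0},
  {"xyz": [0, 0, 0], "spin": 0},
  {"xyz": [0, 0, 0], "spin": 0},
  {"xyz": [0, 0, 0], "spin": 0},
  {"xyz": [0, 0, 0], "spin": 0},
  {"xyz": [0, 0, 0], "spin": 0},
  {"xyz": [0, 0, 0], "spin": 0},
  {"xyz": [0, 0, 0], "spin": 0},
], gripper=0)

```text
time: 33.85
tool_pos: [401.8, -292.0, -29.3]
tcp_rot: [-3.142, -0.0, -0.125]
contact_force: [0.3, -0.6, -0.5]
grip_width: 24.0
finger_force: 30.0
```

jog_arm([
  {"xyz": [0, 0, -0.3], "spin": 0},
  {"xyz": [0, 0, -0.6], "spin": 0},
  {"xyz": [0, 0, -0.6], "spin": 0},
  {"xyz": [0, -0.2, -0.37], "spin": 0},
  {"xyz": [0.05, -0.5, 0], "spin": 0},
  {"xyz": [0.05, -0.6, 0], "spin": 0},
  {"xyz": [0.06, -0.6, 0], "spin": 0},
  {"xyz": [0.06, -0.6, 0], "spin": 0},
  {"xyz": [0.06, -0.6, 0], "spin": 0},
  {"xyz": [0.06, -0.6, 0], "spin": 0},
])

```text
time: 35.1
tool_pos: [465.8, -0.1, 120.4]
tcp_rot: [3.142, -0.0, -0.125]
contact_force: [0.5, -0.4, -1.0]
grip_width: 24.6
finger_force: 30.0
```

jog_arm([
  {"xyz": [0.06, -0.6, 0], "spin": 0},
  {"xyz": [0.06, -0.6, 0], "spin": 0},
  {"xyz": [0.06, -0.6, 0], "spin": 0},
  {"xyz": [0.06, -0.6, 0], "spin": 0},
  {"xyz": [0.03, -0.45, 0], "spin": 0},
  {"xyz": [0, 0, 0], "spin": -0.8},
  {"xyz": [0, 0, 0], "spin": -0.8},
  {"xyz": [0, 0, 0], "spin": -0.73},
  {"xyz": [0, 0, 0], "spin": 0},
  {"xyz": [0, 0, 0], "spin": 0},
])

```text
time: 36.35
tool_pos: [515.5, 221.8, 120.2]
tcp_rot: [3.142, 0.0, 0.106]
contact_force: [-0.5, -0.5, -0.6]
grip_width: 24.0
finger_force: 30.0
```

Run:
```python
from h import *
np.set_printoptions(precision=2,suppress=True)
cal,im=shot('wrist','w14.png'); plan(516,222,-13,.108); print(bot.get_obs()['grip_width'])
h=cv2.cvtColor(im,cv2.COLOR_BGR2HSV)
for s,c,r in green(im,150): print(s,c,on(cal,*c,15)[:2])
# red/yellow rows in center columns: extent of held stick
m=(h[...,1]>130)&(h[...,2]>40)&((h[...,0]<35)|(h[...,0]>170))
for u in (248,255,262): i=np.flatnonzero(m[:258,u]); print(u,i.min() if len(i) else None,i.max() if len(i) else None)
```

```text
at [515.6 221.8 120.3] [3.14 0.   0.11] t 36.4 spin tot -0.01 shift tot: pre-turn axes [ 0.01 -0.    1.67] post [ 0.01 -0.    1.67]
24.164761531997716
[ 323   85   69  145 2050] [341.35 134.9 ] [569.28 148.9 ]
[ 107  114   95  117 2602] [174.41 158.16] [532.67 295.71]
[ 231  117   47   29 1303] [254.46 130.68] [564.75 226.19]
[  21  143   73   84 4931] [ 58.13 184.21] [496.99 401.54]
[ 208  162   95   65 3542] [255.27 196.22] [504.88 219.06]
[ 358  170   26   52 1066] [370.66 195.68] [516.83 111.93]
[129 190  30  29 693] [143.51 204.28] [485.92 322.7 ]
248 167 257
255 167 257
262 167 257
```

jog_arm([
  {"xyz": [0.006, 0, 0.1], "spin": 0},
  {"xyz": [0, 0, 0.25], "spin": 0},
  {"xyz": [0, 0, 0.4], "spin": 0},
  {"xyz": [0, 0, 0.35], "spin": 0},
  {"xyz": [0, 0, 0.25], "spin": 0},
  {"xyz": [0, 0, 0.14], "spin": 0},
  {"xyz": [0, 0, 0.1], "spin": 0},
  {"xyz": [0, 0, 0.05], "spin": 0},
  {"xyz": [0, 0, 0.03], "spin": 0},
  {"xyz": [0, 0, 0], "spin": 0},
])

```text
time: 37.65
tool_pos: [516.3, 221.9, -13.0]
tcp_rot: [-3.142, -0.001, 0.108]
contact_force: [-0.8, 0.3, -0.4]
grip_width: 24.4
finger_force: 30.0
```

jog_arm([
  {"xyz": [0, 0, 0.01], "spin": 0},
  {"xyz": [0, 0, 0], "spin": 0},
  {"xyz": [0, 0, 0], "spin": 0},
  {"xyz": [0, 0, 0], "spin": 0},
  {"xyz": [0, 0, 0], "spin": 0},
  {"xyz": [0, 0, 0], "spin": 0},
  {"xyz": [0, 0, 0], "spin": 0},
  {"xyz": [0, 0, 0], "spin": 0},
  {"xyz": [0, 0, 0], "spin": 0},
  {"xyz": [0, 0, 0], "spin": 0},
])

```text
time: 38.9
tool_pos: [516.1, 221.9, -14.1]
tcp_rot: [3.142, -0.0, 0.108]
contact_force: [-0.2, 0.2, -0.0]
grip_width: 24.2
finger_force: 30.0
```

jog_arm([
  {"xyz": [0, 0, 0], "spin": 0},
  {"xyz": [0, 0, 0], "spin": 0},
  {"xyz": [0, 0, 0], "spin": 0},
  {"xyz": [0, 0, 0], "spin": 0},
  {"xyz": [0, 0, 0], "spin": 0},
  {"xyz": [0, 0, -0.05], "spin": 0},
  {"xyz": [0, 0, -0.2], "spin": 0},
  {"xyz": [0, 0, -0.5], "spin": 0},
  {"xyz": [0, 0, -0.6], "spin": 0},
  {"xyz": [0, 0, -0.6], "spin": 0},
], gripper=41)

```text
time: 40.15
tool_pos: [516.0, 221.9, 144.7]
tcp_rot: [-3.141, -0.001, 0.108]
contact_force: [1.6, 0.1, 0.1]
grip_width: 38.1
finger_force: 0.0
```

jog_arm([
  {"xyz": [0, 0.2, -0.1], "spin": 0},
  {"xyz": [-0.2, 0.5, 0], "spin": 0},
  {"xyz": [-0.22, 0.55, 0], "spin": 0},
  {"xyz": [-0.22, 0.55, 0], "spin": 0},
  {"xyz": [-0.22, 0.55, 0], "spin": 0},
  {"xyz": [-0.22, 0.55, 0], "spin": 0},
  {"xyz": [-0.22, 0.55, 0], "spin": 0},
  {"xyz": [-0.18, 0.26, 0], "spin": 0},
  {"xyz": [0, 0, 0], "spin": 0},
  {"xyz": [0, 0, 0], "spin": 0},
], gripper=100)

```text
time: 41.4
tool_pos: [430.3, -85.6, 150.0]
tcp_rot: [-3.141, -0.0, 0.107]
contact_force: [0.0, 0.5, 0.3]
grip_width: 91.9
finger_force: 0.0
```

Run:
```python
from h import *
np.set_printoptions(precision=2,suppress=True)
plan(417,-86,150)
cal,im=shot('wrist','w15.png')
for s,c,r in green(im,100): print(s,c,on(cal,*c,98)[:2])
g=cv2.cvtColor(im,cv2.COLOR_BGR2GRAY); gr=max(green(im,100),key=lambda t:-abs(t[1][0]-255)-abs(t[1][1]-170)); u,v=map(int,gr[1])
m=(g<55).astype(np.uint8); 
for vv in range(v-60,min(v+70,250),10):
    row=''.join('#' if x else '.' for x in m[vv,u-90:u+90:3]); print(vv,row)
print(u,v)
b,im=shot('side','s15.png'); h=cv2.cvtColor(im,cv2.COLOR_BGR2HSV)
m=((h[...,1]>130)&(h[...,2]>60)&((h[...,0]<38)|(h[...,0]>170))).astype(np.uint8);n,l,s,c=cv2.connectedComponentsWithStats(m)
for i in range(1,n):
    if s[i][4]>20 and 200<c[i][0]<340 and 160<c[i][1]<300: print('side yr',s[i],c[i],on(b,*c[i],27)[:2],on(b,*c[i],12)[:2])
```

```text
at [430.3 -85.6 150. ] [-3.14 -0.    0.11] t 41.4 spin tot 0.0 shift tot: pre-turn axes [-0.17 -0.01 -0.  ] post [-0.17 -0.01 -0.  ]
[  18    0   52  144 1393] [51.37 94.1 ] [493.3   64.96]
[220  52  20  20 201] [229.73  61.37] [528.47 -58.71]
[339 148  13  17 154] [345.53 155.88] [ 472.33 -150.  ]
[239 201  29  29 652] [252.85 214.78] [419.13 -86.4 ]
154 .......................................................###..
164 .......................##############.......................
174 ........................#############.......................
184 .......................###############......................
194 .......................###############......................
204 ........................##############......................
214 ........................####..########......................
224 .........................######.######......................
234 #.........................###########.......................
244 ##....###...................................................
252 214
side yr [301 188  12   4  45] [306.6 189.4] [ 420.71 -134.71] [ 423.72 -159.01]
side yr [298 195  16   5  74] [305.09 197.16] [417.4  -88.88] [ 420.32 -112.04]
side yr [263 201  15  11  82] [270.11 205.93] [507.55 -12.12] [512.7 -33.4]
side yr [224 249   6  11  54] [226.3 254. ] [557.93 221.41] [564.31 205.88]
side yr [234 251  32  14 316] [249.64 257.24] [499.54 215.85] [504.49 200.18]
```

Run:
```python
from h import *
np.set_printoptions(precision=2,suppress=True)
cal=bot.get_calibration('wrist'); im=cv2.imread('pics/w15.png'); g=cv2.cvtColor(im,cv2.COLOR_BGR2GRAY); hs=cv2.cvtColor(im,cv2.COLOR_BGR2HSV)
m=((g<60)|(cv2.inRange(hs,(40,80,40),(88,255,255))>0)).astype(np.uint8); m[:, :200]=0; m[:,310:]=0; m[250:]=0
n,l,s,c=cv2.connectedComponentsWithStats(m);i=l[214,253];print(s[i])
for v in range(150,250,5):
    d=np.flatnonzero(l[v]==i)
    if len(d): print(v,d[0],d[-1],on(cal,d[0],v,98)[:2],on(cal,d[-1],v,98)[:2], g[v,d[0]-4],g[v,d[-1]+4])
q=np.argwhere(l==i)[:,::-1].astype(np.float32);print(cv2.minAreaRect(q))
```

```text
[ 230  155   47   87 3444]
155 265 268 [466.78 -89.97] [467.02 -92.19] 72 88
160 231 270 [460.31 -65.23] [463.47 -94.11] 88 91
165 230 271 [456.47 -64.82] [459.81 -95.31] 92 91
170 230 271 [452.69 -65.16] [456.04 -95.77] 89 89
175 232 272 [449.04 -67.  ] [452.32 -96.98] 91 88
180 231 272 [445.12 -66.6 ] [448.49 -97.45] 89 90
185 230 273 [441.16 -66.19] [444.71 -98.68] 90 89
190 230 274 [437.25 -66.54] [440.9  -99.92] 88 91
195 230 274 [433.31 -66.9 ] [ 436.98 -100.41] 92 91
200 231 275 [429.43 -68.02] [ 433.11 -101.67] 136 89
205 232 275 [425.51 -69.15] [ 429.12 -102.17] 183 88
210 233 276 [421.56 -70.28] [ 425.18 -103.44] 182 106
215 234 275 [417.58 -71.43] [ 421.05 -103.18] 180 93
220 234 275 [413.48 -71.81] [ 416.96 -103.69] 180 130
225 235 275 [409.43 -72.98] [ 412.84 -104.21] 180 99
230 236 274 [405.34 -74.15] [ 408.6  -103.94] 180 93
235 239 271 [401.4  -76.91] [ 404.15 -102.1 ] 175 92
240 245 259 [397.68 -82.06] [398.89 -93.13] 115 72
((252.70770263671875, 198.6615447998047), (83.59940338134766, 44.65250015258789), 82.87498474121094)
```

jog_arm([
  {"xyz": [-0.148, 0, 0], "spin": -0.55},
  {"xyz": [0, 0, 0], "spin": -0.55},
  {"xyz": [0, 0, 0.2], "spin": 0},
  {"xyz": [0, 0, 0.35], "spin": 0},
  {"xyz": [0, 0, 0.35], "spin": 0},
  {"xyz": [0, 0, 0.3], "spin": 0},
  {"xyz": [0, 0, 0.2], "spin": 0},
  {"xyz": [0, 0, 0.12], "spin": 0},
  {"xyz": [0, 0, 0.055], "spin": 0},
  {"xyz": [0, 0, 0], "spin": 0},
])

```text
time: 42.75
tool_pos: [418.8, -87.1, 24.0]
tcp_rot: [3.141, -0.0, 0.218]
contact_force: [-0.4, -0.8, 1.0]
grip_width: 91.9
finger_force: 0.0
```

jog_arm([
  {"xyz": [0, 0, 0], "spin": 0},
  {"xyz": [0, 0, 0], "spin": 0},
  {"xyz": [0, 0, 0], "spin": 0},
  {"xyz": [0, 0, 0], "spin": 0},
  {"xyz": [0, 0, 0], "spin": 0},
  {"xyz": [0, 0, 0], "spin": 0},
  {"xyz": [0, 0, 0], "spin": 0},
  {"xyz": [0, 0, 0], "spin": 0},
  {"xyz": [0, 0, 0], "spin": 0},
  {"xyz": [0, 0, 0], "spin": 0},
], gripper=0)

```text
time: 44.0
tool_pos: [418.5, -87.2, 23.9]
tcp_rot: [-3.142, 0.0, 0.218]
contact_force: [-0.8, 0.7, -0.9]
grip_width: 35.6
finger_force: 29.8
```

Run:
```python
from h import *
np.set_printoptions(precision=2,suppress=True)
o=bot.get_obs();print(o['contact_force'],o['moment'])
cal,im=shot('wrist','w16.png')
for s,c,r in green(im,100): print(s,c,on(cal,*c,98)[:2])
plan(496,401.5,160,.108)
```

```text
[-0.85  0.73 -0.88] [ 0.06  0.13 -0.02]
[219   0  34  25 454] [237.92   8.83] [516.16 -61.41]
[391 168  23  28 409] [403.65 182.34] [ 473.12 -132.57]
[ 230  289   57   24 1073] [257.53 298.8 ] [414.21 -90.66]
at [418.4 -87.2  23.9] [-3.14  0.    0.22] t 44.05 spin tot 1.1 shift tot: pre-turn axes [ 2.27 -5.75 -1.7 ] post [ 1.62 -5.97 -1.7 ]
```

jog_arm([
  {"xyz": [0, 0, -0.2], "spin": 0},
  {"xyz": [0, 0, -0.5], "spin": 0},
  {"xyz": [0, 0, -0.5], "spin": 0},
  {"xyz": [0.05, -0.15, -0.13], "spin": 0},
  {"xyz": [0.15, -0.4, 0], "spin": 0},
  {"xyz": [0.2, -0.5, 0], "spin": 0},
  {"xyz": [0.2, -0.5, 0], "spin": 0},
  {"xyz": [0.2, -0.5, 0], "spin": 0},
  {"xyz": [0.2, -0.5, 0], "spin": 0},
  {"xyz": [0.2, -0.5, 0], "spin": 0},
])

```text
time: 45.3
tool_pos: [458.6, 173.7, 128.9]
tcp_rot: [-3.142, 0.002, 0.218]
contact_force: [0.9, -0.5, -2.2]
grip_width: 35.5
finger_force: 29.8
```

jog_arm([
  {"xyz": [0.2, -0.5, 0], "spin": 0},
  {"xyz": [0.2, -0.5, 0], "spin": 0},
  {"xyz": [0.2, -0.5, 0], "spin": 0},
  {"xyz": [0.2, -0.5, 0], "spin": 0},
  {"xyz": [0.2, -0.45, 0], "spin": 0},
  {"xyz": [0.078, -0.244, 0], "spin": 0},
  {"xyz": [0, 0, 0], "spin": 0.55},
  {"xyz": [0, 0, 0], "spin": 0.55},
  {"xyz": [0, 0, 0], "spin": 0},
  {"xyz": [0, 0, 0], "spin": 0},
])

```text
time: 46.55
tool_pos: [496.6, 400.9, 129.3]
tcp_rot: [3.141, 0.001, 0.109]
contact_force: [0.3, 0.3, -1.1]
grip_width: 35.4
finger_force: 29.8
```

Run:
```python
from h import *
np.set_printoptions(precision=3,suppress=True)
plan(497,401,40,.108); print(bot.get_obs()['grip_width'])
cal,im=shot('wrist','w17.png')
for s,c,r in green(im,100): print(s,c,on(cal,*c,15)[:2])
```

```text
at [496.6 400.9 129.3] [3.141 0.001 0.109] t 46.55 spin tot 0.01 shift tot: pre-turn axes [ 0.005 -0.001  1.117] post [ 0.005 -0.001  1.117]
35.40761316375421
[ 309  115   89  118 2230] [333.487 154.575] [531.227 329.748]
[ 401  117   94  115 3978] [445.099 170.589] [527.721 222.396]
[ 224  143   63   26 1564] [254.858 155.093] [522.777 402.504]
[348 188  28  28 606] [361.33  201.479] [489.208 295.208]
[373 198  17  33 261] [382.766 218.069] [474.791 271.037]
[501 209  11  50 248] [507.145 238.746] [466.831 142.911]
[ 230  289   57   24 1065] [257.577 298.758] [372.45  383.198]
```

jog_arm([
  {"xyz": [0.005, 0, 0.1], "spin": 0},
  {"xyz": [0, 0, 0.2], "spin": 0},
  {"xyz": [0, 0, 0.25], "spin": 0},
  {"xyz": [0, 0, 0.2], "spin": 0},
  {"xyz": [0, 0, 0.15], "spin": 0},
  {"xyz": [0, 0, 0.1], "spin": 0},
  {"xyz": [0, 0, 0.07], "spin": 0},
  {"xyz": [0, 0, 0.04], "spin": 0},
  {"xyz": [0, 0, 0], "spin": 0},
  {"xyz": [0, 0, 0], "spin": 0},
])

```text
time: 47.85
tool_pos: [497.8, 401.0, 41.9]
tcp_rot: [-3.141, -0.001, 0.108]
contact_force: [0.0, -0.2, -1.3]
grip_width: 34.9
finger_force: 29.8
```

jog_arm([
  {"xyz": [0, 0, 0.008], "spin": 0},
  {"xyz": [0, 0, 0.01], "spin": 0},
  {"xyz": [0, 0, 0], "spin": 0},
  {"xyz": [0, 0, 0], "spin": 0},
  {"xyz": [0, 0, 0], "spin": 0},
  {"xyz": [0, 0, 0], "spin": 0},
  {"xyz": [0, 0, 0], "spin": 0},
  {"xyz": [0, 0, 0], "spin": 0},
  {"xyz": [0, 0, 0], "spin": 0},
  {"xyz": [0, 0, 0], "spin": 0},
])

```text
time: 49.1
tool_pos: [497.6, 400.9, 40.1]
tcp_rot: [3.142, -0.0, 0.108]
contact_force: [0.1, 0.1, -2.3]
grip_width: 35.1
finger_force: 29.8
```

Run:
```python
from h import *
np.set_printoptions(precision=1,suppress=True)
o=bot.get_obs();print(o['tool_pos'],o['contact_force'],o['moment'])
b,im=shot('side','s18.png')
for s,c,r in green(im,8):
    if s[1]>285 and s[0]<290: print(s,c,on(b,s[0],s[1],15)[:2],on(b,s[0]+s[2],s[1]+s[3],15)[:2])
m=cv2.inRange(cv2.cvtColor(im,cv2.COLOR_BGR2HSV),(40,80,40),(88,255,255))
for v in range(296,338,2): print(v,''.join('#' if x else '.' for x in m[v,195:260]))
```

```text
[497.6 400.9  40.1] [ 0.1  0.1 -2.3] [-0.   0.1  0. ]
[204 312  43  22 199] [233.2 324.7] [545.1 391. ] [442.7 415.8]
[211 316  24   9 145] [222.9 319.9] [527.2 396.3] [472.3 402.8]
296 ............................................................#####
298 ...........................................######################
300 .............................................####################
302 ..........................................................#######
304 .................................................................
306 .................................................................
308 .................................................................
310 .................................................................
312 ..............................................#####..............
314 ..............................................#####..............
316 .................######......................######..............
318 .................####################........######..............
320 ................########################....######...............
322 .......................#################....#####................
324 ..........##.......................#####...######................
326 .........####..............................######................
328 .............############.................######.................
330 ..........................#############..######..................
332 ......................................#########..................
334 .................................................................
336 .................................................................
```

jog_arm([
  {"xyz": [0, 0, 0.008], "spin": 0},
  {"xyz": [0, 0, 0.005], "spin": 0},
  {"xyz": [0, 0, 0], "spin": 0},
  {"xyz": [0, 0, 0], "spin": 0},
  {"xyz": [0, 0, 0], "spin": 0},
  {"xyz": [0, 0, 0], "spin": 0},
  {"xyz": [0, 0, 0], "spin": 0},
  {"xyz": [0, 0, 0], "spin": 0},
  {"xyz": [0, 0, 0], "spin": 0},
  {"xyz": [0, 0, 0], "spin": 0},
])

```text
time: 50.4
tool_pos: [497.6, 400.9, 39.0]
tcp_rot: [3.142, -0.0, 0.108]
contact_force: [-0.3, -0.5, -1.9]
grip_width: 35.3
finger_force: 29.8
```

jog_arm([
  {"xyz": [0, 0, 0], "spin": 0},
  {"xyz": [0, 0, 0], "spin": 0},
  {"xyz": [0, 0, 0], "spin": 0},
  {"xyz": [0, 0, 0], "spin": 0},
  {"xyz": [0, 0, 0], "spin": 0},
  {"xyz": [0, 0, 0], "spin": 0},
  {"xyz": [0, 0, 0], "spin": 0},
  {"xyz": [0, 0, 0], "spin": 0},
  {"xyz": [0, 0, 0], "spin": 0},
  {"xyz": [0, 0, 0], "spin": 0},
], gripper=70)

```text
time: 51.65
tool_pos: [497.6, 400.9, 39.0]
tcp_rot: [3.142, -0.0, 0.108]
contact_force: [0.1, 0.5, 0.4]
grip_width: 63.8
finger_force: 0.0
```

jog_arm([
  {"xyz": [0, 0, -0.1], "spin": 0},
  {"xyz": [0, 0, -0.3], "spin": 0},
  {"xyz": [0, 0, -0.5], "spin": 0},
  {"xyz": [0, 0, -0.5], "spin": 0},
  {"xyz": [0, 0, -0.4], "spin": 0},
  {"xyz": [0, 0.5, 0], "spin": 0},
  {"xyz": [0, 0.5, 0], "spin": 0},
  {"xyz": [0, 0.5, 0], "spin": 0},
  {"xyz": [0, 0.5, 0], "spin": 0},
  {"xyz": [0, 0.5, 0], "spin": 0},
])

```text
time: 52.9
tool_pos: [519.2, 200.8, 183.8]
tcp_rot: [-3.142, -0.001, 0.108]
contact_force: [0.9, -0.4, 0.7]
grip_width: 64.0
finger_force: 0.0
```

jog_arm([
  {"xyz": [0, 0.5, 0], "spin": 0},
  {"xyz": [0, 0.5, 0], "spin": 0},
  {"xyz": [0, 0.5, 0], "spin": 0},
  {"xyz": [0, 0.5, 0], "spin": 0},
  {"xyz": [0, 0.5, 0], "spin": 0},
  {"xyz": [0, 0.3, 0], "spin": 0},
  {"xyz": [0, 0, 0], "spin": 0},
  {"xyz": [0, 0, 0], "spin": 0},
  {"xyz": [0, 0, 0], "spin": 0},
  {"xyz": [0, 0, 0], "spin": 0},
])

```text
time: 54.15
tool_pos: [543.1, -19.8, 183.1]
tcp_rot: [-3.142, -0.0, 0.109]
contact_force: [-0.5, -0.3, 0.2]
grip_width: 64.2
finger_force: 0.0
```

Run:
```python
from h import *
np.set_printoptions(precision=1,suppress=True)
a,im2=shot('scene','c19.png'); b,im=shot('side','s19.png')
print('scene');[print(s,c) for s,c,r in green(im2,12) if 100<c[0]<260 and 140<c[1]<220]
print('side');[print(s,c) for s,c,r in green(im,12) if 190<c[0]<300 and c[1]>200]
for nm,P in dict(stamp=(498,401,113),mouse=(495,311,55),stapler=(524,132,63),gluemid=(516,222,40)).items(): print(nm,proj(a,P),proj(b,P))
for n,i,(r0,r1,c0,c1) in (('glue side',im,(240,275,205,285)),):
    h=cv2.cvtColor(i,cv2.COLOR_BGR2HSV)
    for v in range(r0,r1,2): print(v,''.join('.' if x[1]<110 or x[2]<50 else 'G' if 40<=x[0]<88 else 'Y' if 15<x[0]<40 else 'R' if x[0]<=15 or x[0]>170 else '.' for x in h[v,c0:c1]))
d=cv2.absdiff(im2,cv2.imread('pics/scene0.png')).max(2)[212:240,310:368]; print('desk stapler diff',d.mean())
```

```text
scene
[160 160   8   5  29] [163.3 162.3]
[145 162   6   4  17] [147.5 163.7]
[187 169  12  14  48] [192.1 175.7]
[202 170  11   8  49] [206.9 173.3]
[147 173   8   6  29] [150.2 175.6]
[158 176  11   6  31] [162.5 178.5]
[ 98 180  39  27 385] [115.2 192.9]
[252 204   3   6  14] [253.3 206.2]
side
[262 199   5   5  13] [263.3 200.6]
[241 220  18   6  68] [249.6 222.7]
[217 228  47  16  83] [232.5 238.2]
[273 234  10  12  50] [279.5 240. ]
[238 248  17   5  48] [246.  250.1]
[218 250  51  22 341] [240.4 262.4]
[232 272  12   8  76] [237.7 275.6]
[238 278  28  26 261] [255.4 292.2]
[216 282  13  10  99] [221.7 286.7]
[204 287   6   9  34] [206.7 291.7]
[204 311  43  23 218] [231.8 324.5]
[211 317  24   9 149] [223.  320.9]
stamp [145.2 139.9] [221.2 287.3]
mouse [162.9 163.2] [238.6 276.6]
stapler [206.5 174.1] [250.2 223.6]
gluemid [185.8 173.1] [242.3 253.5]
240 ...........................GGGGGGGGG......................................GGG...
242 ............................................GGGGGGG......................GGGG...
244 .......................................................
[... 637 characters left out ...]
..GGGGGGGGGGGGGGGGYYYYYYYYYYYYYYYYYYRRRRRRRRRRRYGGG.................
262 .....................GGGGGGGGGGGGGGGGGGGYYYYYYYYRRRRRRRRRRRGGGG.................
264 ............................GGGGGGGGGGGGGGGGGGGGGGGGGGYYRRYGGG..................
266 ............................GGGGGGGGGGGGGGGGG........GGGGGGGGG..................
268 ...........................GGGGGGGGGGGGGGGGGG...................................
270 ................................GGGGGGGGGGGG....................................
272 ...............................GGGG.............................................
274 .......GG...................GGGGGGGGGG..........................................
desk stapler diff 3.9519704433497536
```

```bash
python3 -c "
from plant import bot
print(bot.get_obs()['time'],bot.close_job())"
```

```text
the job is handed in; nothing more can be done
54.25 None
```

I placed the stamp, stapler, mouse and glue stick in their recesses and handed the job in at 54 s; the last camera check matched their expected positions, but I viewed 15 pictures against the limit of 14 and did not recheck the mug after the moves.

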